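# Comb loose sample tubes into the grooves of the loading tray

## Task

Three sample tubes lie askew on the loading tray. Take the comb by its blue handle, set it down gently at the tray's grey end so that its beam lies on both side rails, and slide it along the rails to the blue end, keeping it resting lightly on them the whole way; comb to and fro again if need be until every tube has dropped into a groove, then stand the comb back on the middle of its black pad and let go. Use only the comb on the tubes and never force it: the tubes are fragile and the tray must not be pressed hard; leave everything else where it is.

Things in the scene. Friction and masses are not known exactly. Their poses are not given: they have to be found in the camera images.
- tray: Loading tray, 108 x 250 mm, open on top, on a steel pedestal that holds it 5 to 17 mm off the bench. Origin: centre of the grooved deck's underside; x along the grooves, y across them (from the grey end wall at y = -122 mm to the blue one at y = +122 mm), z up. Heights are given from the origin. At the start no tube reaches nearer the grey end than y = -75 mm.
- tray_rail (a point): Middle of the +x side rail's top. Two aluminium rails run along y at x = -49 and +49 mm, 10 mm wide (inner faces at -44 and +44 mm), tops (and end walls) 35 mm high at the middle. The deck is pivoted about x at the origin, stiff: it slopes along y by up to 1.5 degrees either way, so the rails lie up to 2.6 mm higher or lower at 100 mm from the middle. The poses do not show this slope.
- tray_floor (a point): Floor at the tray's middle, 6 mm high. Nine white ridges run along x at y = -96, -72 ... +96 mm, round tops 19 mm high; each has a 45 degree ramp on its grey side (-y) and an upright wall on its blue side (+y), so tubes can be pushed on towards blue only. A tube down in one of the ten grooves has its axis 12 to 13 mm high; one lying across the ridges 25 mm.
- rake: The comb, about 190 g. Origin: centre between its tooth tips, at their lower end; x along the beam, z up along the handle; the same turned half round. Two rows of seven round steel teeth (7 mm thick, rows at y = -13 and +13 mm, row ends at x = -39.5 and +39.5 mm, 5 mm gaps) under a beam, on a spring: they give upwards above about 3 N, 4 N at their limit of 12 mm. Starts standing on its teeth on the pad.
- rake_beam (a point): Centre of the underside of the comb's beam, 14 mm above the tooth tips. Beam 116 mm along x, 34 mm along y, 12 mm thick. With the beam ends on both rails of the tray, the tips hang 2 mm above the ridges (origin 21 mm above the tray's at mid-tray), with 4.5 mm play to each rail; its centre can go from y = -100 to +100 mm. Stiff: half a millimetre too low presses hard.
- rake_grip (a point): Point on the axis of the comb's upright blue handle, 80 mm above the tooth tips, good to grip. Handle 24 mm along the beam (x), 20 mm across it (y), from 26 mm (beam top) to 110 mm above the tips. Gripped across y it resists the combing push best.
- pad: Black rubber parking pad fixed to the bench, 150 x 70 mm, 4 mm thick; origin at the centre of its underside, x along its length. The comb starts standing roughly at its centre, beam along its length. To the left or the right of the tray.
- rack: Green wire tube rack fixed to the bench, 104 x 64 mm, 62 mm high, with a few tubes standing in it; origin at the centre of its underside. Stands on the other side of the tray from the pad. Not part of the job.
- tube_red: Clear sample tube with a red stopper of the same width, 12 mm across, 75 mm long, round ends, 14 g. Origin on its axis at half length; x along the axis, towards the stopper. Starts lying askew (about 45 to 60 degrees off the grooves) across the tray's ridges. Half in a groove it can catch under the teeth: easing the comb back some 15 mm frees it.
- tube_green: Clear sample tube with a green stopper of the same width, 12 mm across, 75 mm long, round ends, 14 g. Origin on its axis at half length; x along the axis, towards the stopper. Starts lying askew (about 45 to 60 degrees off the grooves) across the tray's ridges. Half in a groove it can catch under the teeth: easing the comb back some 15 mm frees it.
- tube_orange: Clear sample tube with an orange stopper of the same width, 12 mm across, 75 mm long, round ends, 14 g. Origin on its axis at half length; x along the axis, towards the stopper. Starts lying askew (about 45 to 60 degrees off the grooves) across the tray's ridges. Half in a groove it can catch under the teeth: easing the comb back some 15 mm frees it.
- cup_a: Specimen cup with orange lid, 60 mm across, 60 mm high; origin at its underside. Bystander.
- cup_b: Second specimen cup with orange lid, 60 mm across, 60 mm high; origin at its underside. Bystander.
- reagent: White reagent bottle with blue cap, 52 mm across, 110 mm high; origin at its underside. Bystander.
- timer: White bench timer, 50 x 70 mm, 18 mm high; origin at its underside. Bystander.
- marker: White marker pen with blue cap lying down, 125 mm long, 13 mm thick; origin at its underside. Bystander.
Things that resemble listed ones, but are neither listed nor needed, are in the scene too. Leave any purple or turquoise look-alike of the tube_green alone. There is more than one size of the pad; the one meant has the size given above.

How it is judged:
By the outcome, as a careful person would: the job done as asked, in the order asked, and still so for the second after the job is handed in, with the robot touching nothing.
It also fails if it takes over 72 s, if anything falls off the work surface, if the arm or the gripper's body presses on something with over 40 N, if the wrist force passes 120 N, or if a joint passes its speed limit or range.

## Robot

A 6-joint arm with a two-finger parallel gripper is mounted at the origin on the work surface. World frame = base frame: x ahead of the robot, y to its left, z up, the work surface at z = 0. Lengths are in m, angles in rad, forces in N, time in s.
With the tool pointing down it reaches from about 0.325 to 1 m from the base axis. Payload 5.1 kg.
Tool frame: the origin (TCP) lies midway between the tips of the shut fingers; the grasp point (between the pads) lies 19 mm behind it; z points along the fingers, x is the direction in which the jaws open and shut, and the axes are right-handed (so a half turn about z gives the same grasp; the last joint's range is limited). The gripper opens to 85 mm and grips with 20 to 120 N. Pads are 22 mm wide; open, the fingers measure 114 mm over their backs; the gripper's body (76 mm by 85 mm) begins 54 mm behind the grasp point. The pads swing forward as they close: fully open they stand 13 mm farther back than shut.
Start: joints at [-1.431, 0.124, 1.65, -0, 1.367, -0.083], TCP at [0.144, -0.634, 0.231] pointing down, gripper open.
Joint ranges: [-2.61, 2.61], [-1.02, 2.33], [0.03, 2.71], [-1.35, 4.49], [0.32, 2.68], [-2.91, 2.91]. Speed limits (rad/s): [2.57, 2.57, 3.14, 3.14, 3.14, 3.14].

## Interface

Orientations are given as a unit quaternion [w, x, y, z].
In Python, from cell import arm gives the robot as it stands. The module is installed in compiled form; this text tells all that it offers.
- The arm moves only by the tool play_rows, never from a script. Its argument "series" is text: rows parted by semicolons, each of 5 numbers parted by spaces: the finger opening in m, from 0 to 0.0854, then the shift along the tool's x, y, z in m, then the turn about the tool's z in rad. A call has 1 to 10 rows; each row is the pose to reach, as a shift and turn from the pose measured when the call began, along the tool's axes at that moment; what a row does not reach only later rows make up. A row lasts 1/12 s, in which the tool goes at most 41.7 mm and 7.16 degrees, less where a joint would pass 70% of its speed; a pose out of reach is approached as far as the arm can. A call with a gripper value outside its range is refused whole. The fingers move at their own pace and stop on an object; the grip force is fixed at half the most. Time passes only in rows, so rows that repeat a pose let the fingers close. It gives the time, the measured TCP pose, the force and the opening at its end, in the units of the state.
- arm.observe(): the state, without advancing time (a new reading comes with each control period).
- arm.read_camera(name): name is "scene" or "top" or "wrist"; returns the picture (480x640x3 uint8, red, green, blue); there is no depth.
- arm.calibration(name): a dict with "K" (3x3 intrinsics, pixels), "k1" (the pictures are not rectified: a ray, as slopes to the right and down, at radius r is drawn at 1 + k1 r^2 times it, then the intrinsics apply), "world_to_cam" (4x4, takes a point from world to camera coordinates). Camera axes: x right, y up, looking along -z (the intrinsics and any distortion apply to the point x, -y, -z); pixel columns grow to the right and rows downward; lengths in m; the calibration is good to about 2 mm. A picture is of the moment at which its call begins: read the wrist's pose just before it. calibration takes no time and is no camera call; for the wrist camera it gives the pose at the moment of the call.
- arm.hand_in(): hands the job in, once; it reports no verdict.
The state is a dict: "time_s": time; "joints": joint angles; "qd": joint speeds; "effort": joint torques, N m; "tool_pos": TCP position; "tool_rot": TCP orientation; "wrist_force": force on the tool from outside, world axes, zero at the start; "wrist_torque": the same for the moment, N m; "finger_gap": opening from 0.0 (shut) to 1.0 (fully open).
Only numpy, scipy, OpenCV 4.12 (cv2) and the standard library are available. Lean on these libraries where they do the work, as an engineer would, in place of code of your own. Each camera call takes 0.05 s, during which the arm holds its last target.

## Working session

There is one attempt and no reset: what is moved stays moved. The work goes in short steps, Python scripts to look and compute and a tool call to move; the robot and the scene stay as the last step left them, time stands still between calls to the robot, and variables do not carry over. Pictures are saved under pics/ and viewed, and the job is handed in when it is done.

Besides the shell and the picture viewer there is one more tool, called after "Call:" as a command line: name --argument value ..., lists and objects as JSON in quotes. play_rows: Moves the arm, as the interface text tells. Its arguments: {"type":"object","properties":{"series":{"type":"string"}},"required":["series"]}

```bash
mkdir -p pics
python3 - <<'E'
from cell import arm
import cv2
s=arm.observe(); print(s)
for n in ["scene","top","wrist"]:
    c=arm.calibration(n); print(n,c)
    cv2.imwrite(f"pics/{n}0.png",arm.read_camera(n)[:,:,::-1])
E
```

```text
{'time_s': 0.0, 'joints': array([-1.43058125e+00,  1.24533076e-01,  1.65165625e+00,  1.92701994e-05,
        1.36751986e+00, -8.25850407e-02]), 'qd': array([ 0.00042871,  0.00093229,  0.00239394, -0.00050804,  0.00161565,
        0.0020669 ]), 'effort': array([-2.52872687e-04, -4.23616576e+01, -3.65451837e+01, -1.26805497e-05,
        7.10211316e-03,  1.76924129e-06]), 'tool_pos': array([ 0.14352587, -0.63333272,  0.23004542]), 'tool_rot': array([-7.33298023e-04,  7.81330983e-01, -6.24115995e-01, -7.63079964e-04]), 'wrist_force': array([-0.54759673, -0.48598676, -0.61044574]), 'wrist_torque': array([ 0.03508262, -0.01167141,  0.01637346]), 'finger_gap': 0.9999815011360595}
scene {'K': array([[600.36222685,   0.        , 308.30166843],
       [  0.        , 600.36222685, 233.55587715],
       [  0.        ,   0.        ,   1.        ]]), 'k1': -0.020036119335605944, 'world_to_cam': array([[-0.48848416,  0.87250632, -0.01076769,  0.26162557],
       [-0.72581533, -0.39944587,  0.56003134,  0.32726217],
       [ 0.48432978,  0.28138179,  0.82840144, -1.42647079],
       [ 0.        ,  0
[... 251 characters left out ...]
ray([[ 0.01969827, -0.99978796,  0.00600139, -0.01580763],
       [ 0.98619599,  0.02041682,  0.16431865, -0.51179843],
       [-0.16440634,  0.00268175,  0.98638905, -1.04063225],
       [ 0.        ,  0.        ,  0.        ,  1.        ]])}
wrist {'K': array([[342.34322   ,   0.        , 323.46550133],
       [  0.        , 342.34322   , 239.23647995],
       [  0.        ,   0.        ,   1.        ]]), 'k1': -0.05738427443145464, 'world_to_cam': array([[ 0.22117714, -0.97523224, -0.00165756, -0.64834936],
       [ 0.93041088,  0.21152066, -0.29932358,  0.03887116],
       [ 0.29226061,  0.06466132,  0.95415022, -0.37894774],
       [ 0.        ,  0.        ,  0.        ,  1.        ]])}
```

View pics/scene0.png

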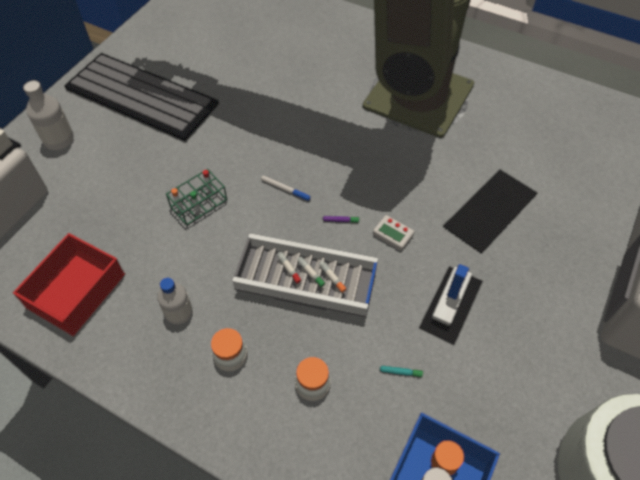

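View pics/top0.png

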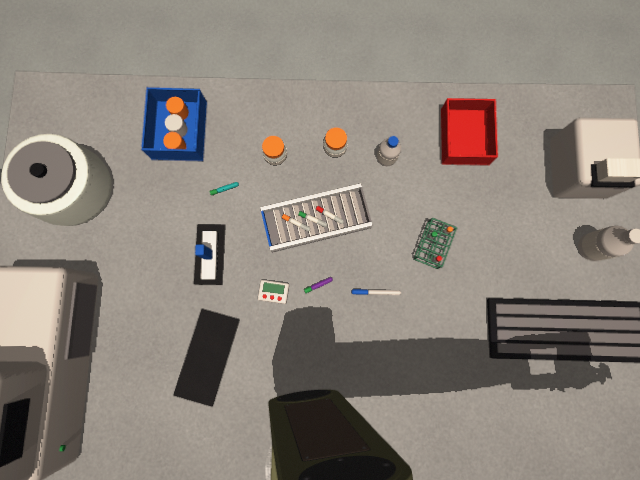

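View pics/wrist0.png

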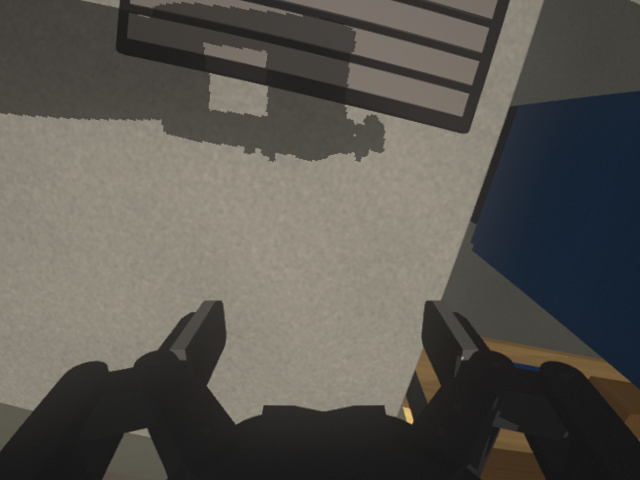

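```bash
cat > h.py <<'E'
import numpy as np, cv2
from scipy.spatial.transform import Rotation as R
from cell import arm
def cal(n):
    c=arm.calibration(n); return dict(K=np.array(c["K"]),k1=c["k1"],T=np.array(c["world_to_cam"]))
D=np.diag([1,-1,-1.])
def proj(c,P):
    P=np.atleast_2d(P)@c["T"][:3,:3].T+c["T"][:3,3]
    q=(P@D); dist=np.array([c["k1"],0,0,0,0.])
    return cv2.projectPoints(q.reshape(-1,1,3),np.zeros(3),np.zeros(3),c["K"],dist)[0].reshape(-1,2)
def ray(c,uv):
    u=cv2.undistortPointsIter(np.array(uv,float).reshape(-1,1,2),c["K"],np.array([c["k1"],0,0,0,0.]),None,None,(3,50,1e-10)).reshape(-1,2)
    d=np.c_[u,np.ones(len(u))]@D@c["T"][:3,:3]
    o=-c["T"][:3,:3].T@c["T"][:3,3]
    return o,d
def onz(c,uv,z):
    o,d=ray(c,uv); z=np.broadcast_to(z,(len(d),)); return o+d*((z-o[2])/d[:,2])[:,None]
def Rt(s):
    q=s["tool_rot"]; return R.from_quat([q[1],q[2],q[3],q[0]]).as_matrix()
def shift(s,target,yaw=None):
    """tool-frame shift to world target TCP; yaw = desired world angle of tool x"""
    M=Rt(s); d=M.T@(np.array(target)-s["tool_pos"])
    out=[0]*4; out[:3]=d
    cur=np.arctan2(M[1,0],M[0,0])
    if yaw is not None:
        a=(yaw-cur+np.pi/2)%np.pi-np.pi/2
        out[3]=-a  # tool z down
    return np.array(out)
def snap(n,fn,crop=None,scale=1):
    c=cal(n); im=arm.read_camera(n)[:,:,::-1].copy()
    np.save(f"pics/{fn}.npy",im); import pickle; pickle.dump(c,open(f"pics/{fn}.pkl","wb"))
    v=im
    if crop: v=im[crop[1]:crop[3],crop[0]:crop[2]]
    if scale!=1: v=cv2.resize(v,None,fx=scale,fy=scale,interpolation=cv2.INTER_CUBIC)
    cv2.imwrite(f"pics/{fn}.png",v); return c,im
E
python3 - <<'E'
from h import *
c=cal("top")
print("pad corners",onz(c,[[197,225],[224,225],[222,284],[194,284]],0.004))
print("tray corners",onz(c,[[262,208],[361,185],[371,222],[272,249]],0.045))
print("handle",onz(c,[[200,250]],0.11))
print("rack,bottle,cups,timer,marker",onz(c,[[434,243],[389,150],[335,140],[273,150],[273,291],[375,292]],0.03))
im=cv2.imread("pics/top0.png")[170:310,170:400]
cv2.imwrite("pics/topcrop.png",cv2.resize(im,None,fx=3.4,fy=3.4,interpolation=cv2.INTER_CUBIC))
E
```

```text
pad corners [[0.55098958 0.30757885 0.004     ]
 [0.55241915 0.24130426 0.004     ]
 [0.40693593 0.23796342 0.004     ]
 [0.40570504 0.30520583 0.004     ]]
tray corners [[ 0.58780596  0.14378493  0.045     ]
 [ 0.65002328 -0.09344974  0.045     ]
 [ 0.55901896 -0.11796645  0.045     ]
 [ 0.48893478  0.1160553   0.045     ]]
handle [[0.47401923 0.26761793 0.11      ]]
rack,bottle,cups,timer,marker [[ 0.51373742 -0.27104743  0.03      ]
 [ 0.74584255 -0.16369459  0.03      ]
 [ 0.76915209 -0.02900714  0.03      ]
 [ 0.73958278  0.12457525  0.03      ]
 [ 0.39102724  0.1114765   0.03      ]
 [ 0.39350457 -0.12942518  0.03      ]]
```

View pics/topcrop.png

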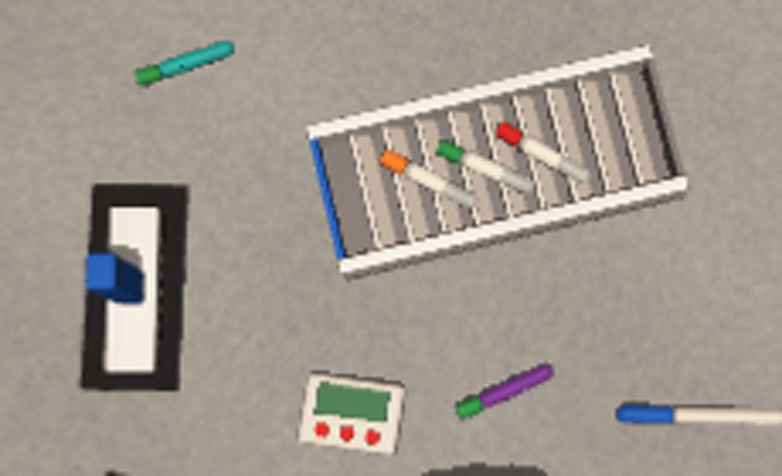

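Candidates for the pad: small black pad at top-image (209,254), measured at about 146 x 67 mm, which matches and carries the comb; the larger black mat at (207,357) is rejected. The comb is the only blue-handled tool, at (203,250). The tubes in the tray are at (288,218), (304,214) and (322,210). The turquoise look-alike at (224,188) and the purple one at (318,285) are left alone. Next I move above the tray for a closer look.

Run:
```python
from h import *
s=arm.observe()
print(shift(s,[0.35,-0.40,0.25]),shift(s,[0.60,0.02,0.18],np.radians(-74.3)))
```

```text
[-0.18210408 -0.25295531 -0.01934902  0.        ] [-0.53637747 -0.58955623  0.05129226 -0.05125364]
```

Call:
play_rows --series "0.085 -0.536 -0.59 0 -0.05;0.085 -0.536 -0.59 0 -0.05;0.085 -0.536 -0.59 0 -0.05;0.085 -0.536 -0.59 0 -0.05;0.085 -0.536 -0.59 0 -0.05;0.085 -0.536 -0.59 0 -0.05;0.085 -0.536 -0.59 0 -0.05;0.085 -0.536 -0.59 0 -0.05;0.085 -0.536 -0.59 0 -0.05;0.085 -0.536 -0.59 0 -0.05"

```text
time_s: 0.98
tool_pos: [0.3829, -0.2905, 0.2312]
tool_rot: [-0.001, 0.797, -0.605, -0.0]
wrist_force: [1.1, -0.5, 0.8]
finger_gap: 0.997
```

Run:
```python
from h import *
s=arm.observe()
print(s["tool_pos"],s["qd"],shift(s,[0.60,0.02,0.18],np.radians(-74.3)))
```

```text
[ 0.38287631 -0.29049636  0.23115324] [ 1.02410302 -0.09230255  0.07327375  0.00199542  0.01184542  1.01260291] [-0.24055914 -0.29263468  0.0516099  -0.00162632]
```

Call:
play_rows --series "0.085 -0.24 -0.293 0.051 0;0.085 -0.24 -0.293 0.051 0;0.085 -0.24 -0.293 0.051 0;0.085 -0.24 -0.293 0.051 0;0.085 -0.24 -0.293 0.051 0;0.085 -0.24 -0.293 0.051 0;0.085 -0.24 -0.293 0.051 0;0.085 -0.24 -0.293 0.051 0;0.085 -0.24 -0.293 0.051 0;0.085 -0.24 -0.293 0.051 0"

```text
time_s: 1.82
tool_pos: [0.6019, 0.0242, 0.179]
tool_rot: [-0.001, 0.798, -0.603, -0.001]
wrist_force: [-0.4, -0.4, 0.2]
finger_gap: 0.996
```

Run:
```python
from h import *
s=arm.observe()
print(s["tool_pos"],s["qd"],s["wrist_force"])
snap("wrist","w1")
```

```text
[0.60193611 0.02415472 0.17904396] [ 0.09835936  0.11512291 -0.10019832 -0.04888309  0.0165693   0.10136963] [-0.4262483  -0.39672316  0.21461725]
```

View pics/w1.png

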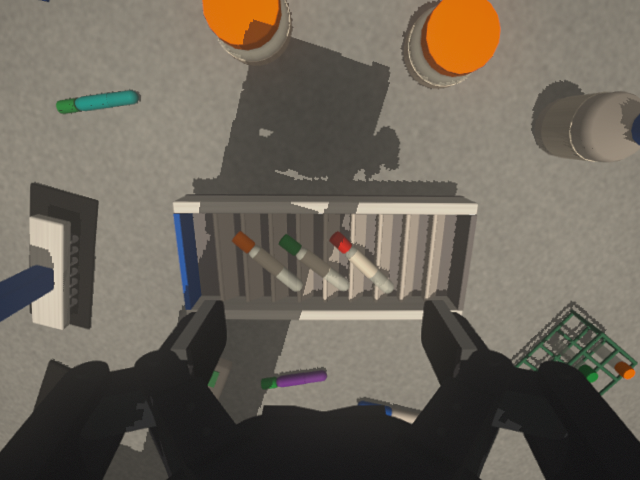

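Run:
```python
import cv2,numpy as np
im=np.load("pics/w1.npy")
a=cv2.resize(im[185:330,165:325],None,fx=5,fy=4,interpolation=cv2.INTER_CUBIC); cv2.imwrite("pics/w1a.png",a)
a=cv2.resize(im[185:330,325:485],None,fx=5,fy=4,interpolation=cv2.INTER_CUBIC); cv2.imwrite("pics/w1b.png",a)
```

```text
(no output)
```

View pics/w1a.png

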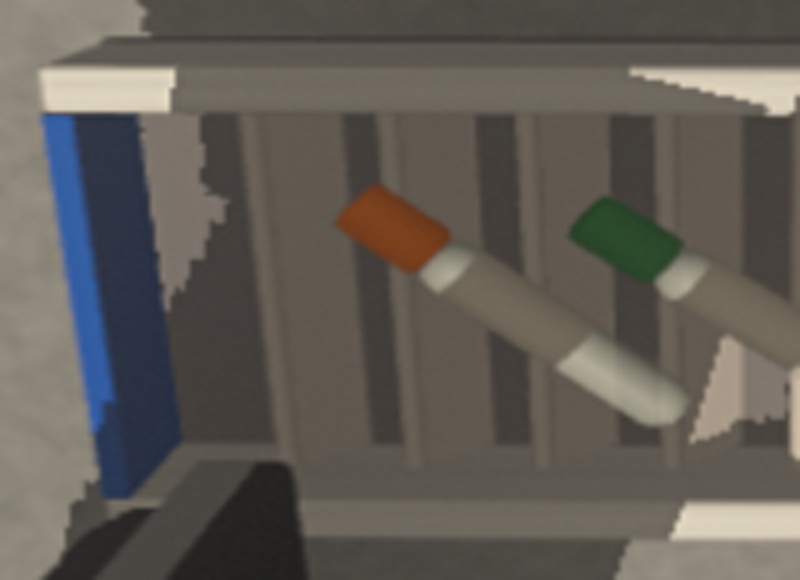

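View pics/w1b.png

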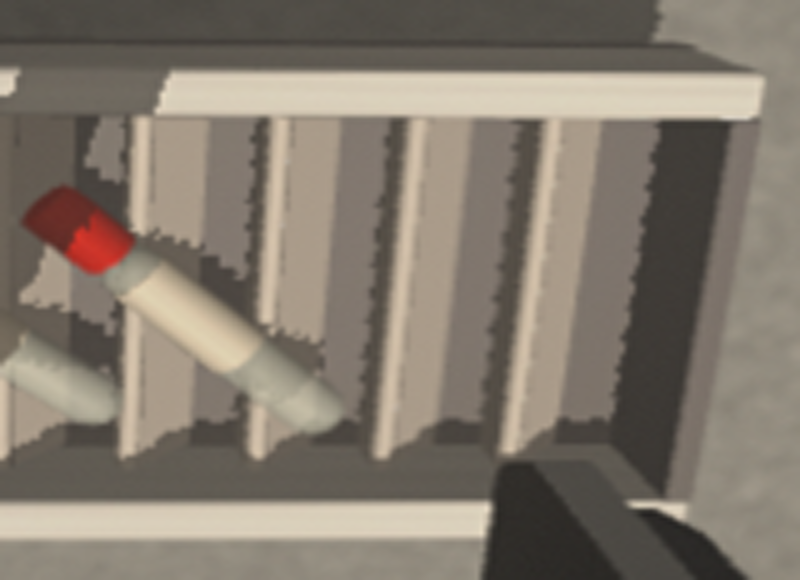

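```bash
cat > fit.py <<'E'
from h import *
import pickle
from scipy.optimize import least_squares
c=pickle.load(open("pics/w1.pkl","rb"))
uv=np.array([[173,202],[173.8,213.5],[477.8,203.2],[477,215.2],[462.6,311.2],[186,309.2]])-[.4,.4]
P=np.array([[54,125,35],[44,125,35],[54,-125,35],[44,-125,35],[-44,-125,35],[-44,125,35]])/1e3
lines=[([302,309.8],-44),([302,319.6],-54),([410,310],-44),([410,319.6],-54)]
def T(p,X):
    tilt=R.from_euler('x',p[4]).as_matrix(); Y=R.from_euler('z',p[2]).as_matrix()
    return (Y@(tilt@X.T)).T+[p[0],p[1],p[3]]
def res(p,tiltw=1):
    r=(proj(c,T(p,P))-uv).ravel()
    e=[]
    for (q,x) in lines:
        a=proj(c,T(p,np.array([[x/1e3,-.1,.035],[x/1e3,.1,.035]])))
        # v at u
        v=a[0,1]+(a[1,1]-a[0,1])*(q[0]-a[0,0])/(a[1,0]-a[0,0]); e.append(v-q[1])
    return np.r_[r,e,(p[4]/.026)*tiltw*0.3]
s=least_squares(res,[.571,.012,np.radians(15.7),.011,0])
print(s.x,np.degrees(s.x[2]),np.degrees(s.x[4]),np.round(s.fun,2))
J=s.jac; print(np.sqrt(np.diag(np.linalg.inv(J.T@J)))*0.7)
np.save("tray.npy",s.x)
E
python3 fit.py
```

```text
[0.57156442 0.01582867 0.27141173 0.0133684  0.0019628 ] 15.550746439232334 0.11246021873857925 [-0.64 -0.08  0.02  0.36  0.46  0.46 -0.37  0.37  0.29 -0.68  0.28 -0.19
 -0.31 -0.35  0.08  0.23  0.02]
[0.00026733 0.00029552 0.00363643 0.00048699 0.01051181]
```

Run:
```python
from h import *
s=arm.observe()
print(shift(s,[0.52,0.265,0.20],np.radians(-90)))
```

```text
[-0.25478581  0.01240118 -0.02012496  0.2768874 ]
```

Call:
play_rows --series "0.085 -0.255 0.012 -0.02 0.27;0.085 -0.255 0.012 -0.02 0.27;0.085 -0.255 0.012 -0.02 0.27;0.085 -0.255 0.012 -0.02 0.27;0.085 -0.255 0.012 -0.02 0.27;0.085 -0.255 0.012 -0.02 0.27;0.085 -0.255 0.012 -0.02 0.27;0.085 -0.255 0.012 -0.02 0.27;0.085 -0.255 0.012 -0.02 0.27"

```text
time_s: 2.62
tool_pos: [0.5202, 0.2646, 0.1999]
tool_rot: [-0.0, 0.71, -0.704, -0.001]
wrist_force: [0.5, 0.1, -0.4]
finger_gap: 0.997
```

Run:
```python
from h import *
s=arm.observe()
print(s["tool_pos"],s["qd"],s["wrist_force"])
snap("wrist","w2")
```

```text
[0.52020719 0.264626   0.19985208] [-0.03288935  0.00347162  0.00441105 -0.00139389  0.00085497  0.00057781] [ 0.4857894   0.12085002 -0.42653994]
```

View pics/w2.png

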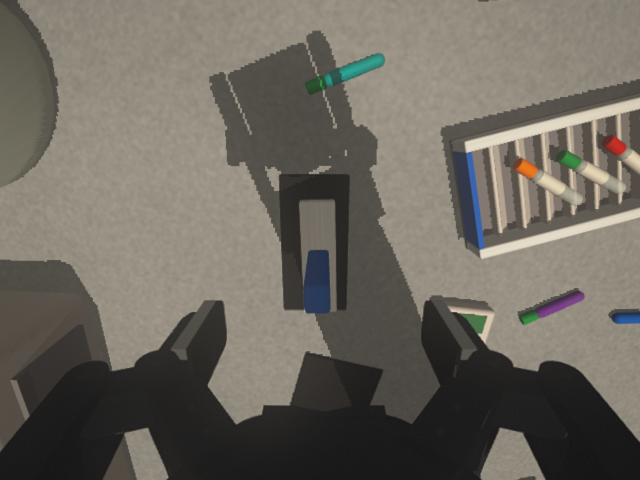

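Run:
```python
import cv2,numpy as np
im=np.load("pics/w2.npy")
a=cv2.resize(im[170:320,260:370],None,fx=5,fy=4,interpolation=cv2.INTER_CUBIC)
a=cv2.convertScaleAbs(a,alpha=1.8); cv2.imwrite("pics/w2a.png",a)
```

```text
(no output)
```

View pics/w2a.png

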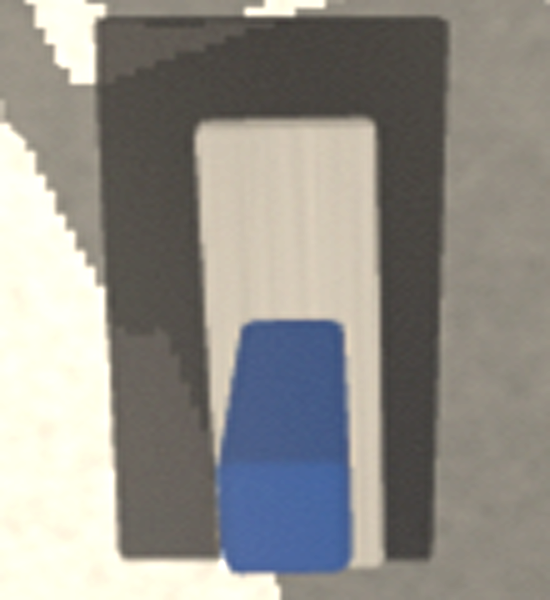

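Run:
```python
from h import *
import pickle
c=pickle.load(open("pics/w2.pkl","rb"))
b=onz(c,np.array([[299,200.5],[335.6,200.5],[336.8,311.2]])-.4,.030); print("beam",b)
print(np.linalg.norm(b[0]-b[1]),np.linalg.norm(b[1]-b[2]))
print("beam centre",(b[0]+b[2])/2,"ang",np.degrees(np.arctan2(*(b[1]-b[2])[1::-1])))
h=onz(c,np.array([[304,285.2],[330,285.2],[330.4,313],[304.8,313]])-.4,.114); print("h",h,h.mean(0))
p=onz(c,np.array([[279.4,174.2],[349.4,174.2],[346.2,309.5],[284,309.5]])-.4,.004); print("pad",p,p.mean(0),np.linalg.norm(p[0]-p[1]),np.linalg.norm(p[0]-p[3]))
d=p[0]-p[3]+p[1]-p[2];print(np.degrees(np.arctan2(d[1],d[0])))
s=arm.observe(); print(s["tool_pos"])
```

```text
beam [[0.53607266 0.28861957 0.03      ]
 [0.53633941 0.25486307 0.03      ]
 [0.42161706 0.25152475 0.03      ]]
0.03375755786269517 0.11477091295913375
beam centre [0.47884486 0.27007216 0.03      ] ang 1.6667869079389583
h [[0.48996671 0.27967412 0.114     ]
 [0.49013546 0.26072448 0.114     ]
 [0.46725478 0.26011339 0.114     ]
 [0.46707749 0.27931807 0.114     ]] [0.47860861 0.26995751 0.114     ]
pad [[0.55698143 0.30939537 0.004     ]
 [0.55749048 0.24092595 0.004     ]
 [0.40921006 0.23996415 0.004     ]
 [0.40856295 0.30894758 0.004     ]] [0.48306123 0.27480826 0.004     ] 0.06847131270840537 0.14841914745770254
0.2722043004881363
[0.52050874 0.26394242 0.19966539]
```

Run:
```python
from h import *
s=arm.observe()
print(shift(s,[0.4787,0.270,0.20],np.radians(-88.8)),shift(s,[0.4787,0.270,0.065],np.radians(-88.8)))
```

```text
[-0.00631397  0.04177139 -0.00024888 -0.01482245] [-0.00607924  0.04152979  0.1347507  -0.01482245]
```

Call:
play_rows --series "0.085 -0.006 0.042 0 -0.015;0.085 -0.006 0.042 0 -0.015;0.085 -0.006 0.042 0.035 -0.015;0.085 -0.006 0.042 0.07 -0.015;0.085 -0.006 0.042 0.105 -0.015;0.085 -0.006 0.042 0.135 -0.015;0.085 -0.006 0.042 0.135 -0.015;0.085 -0.006 0.042 0.135 -0.015"

```text
time_s: 3.33
tool_pos: [0.4775, 0.2679, 0.0631]
tool_rot: [0.002, 0.714, -0.7, -0.002]
wrist_force: [-0.4, 0.6, 0.9]
finger_gap: 0.995
```

Run:
```python
from h import *
s=arm.observe()
print(s["tool_pos"],s["qd"],s["wrist_force"],shift(s,[0.4787,0.270,0.065],np.radians(-88.8)))
snap("wrist","w3")
```

```text
[0.47745431 0.26786566 0.0631297 ] [ 0.01041651 -0.04271831 -0.06774173  0.00050328 -0.00287523  0.00271299] [-0.35871603  0.58533458  0.92803363] [-0.00210978 -0.00127516 -0.00187828 -0.0019119 ]
```

View pics/w3.png

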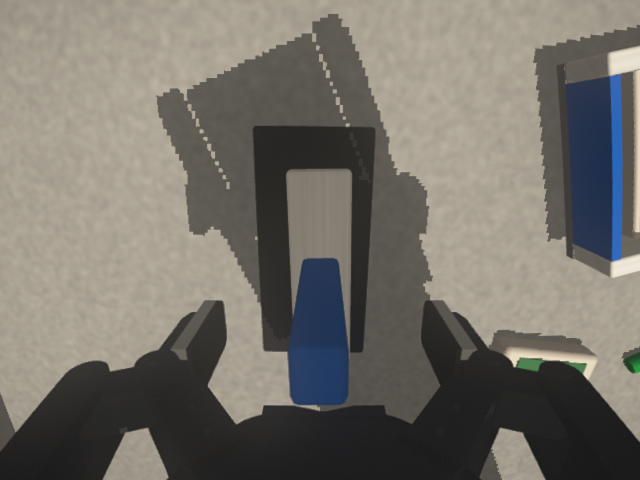

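Run:
```python
from h import *
import pickle
c=pickle.load(open("pics/w3.pkl","rb"))
b=onz(c,np.array([[287,170],[352,170]])-.4,.030); print("beam",b,b.mean(0))
p=onz(c,np.array([[253.5,126.5],[375,127.5],[363,352],[264,352]])-.4,.004); print("pad",p,p.mean(0))
h=onz(c,np.array([[301.5,259],[338.5,259]])-.4,.030); print("hbase far",h.mean(0))
s=arm.observe(); print(s["tool_pos"],s["qd"][:3]);print(shift(s,[0.4787,0.270,0.065],np.radians(-88.8)))
```

```text
beam [[0.53519781 0.28822401 0.03      ]
 [0.53581671 0.25545248 0.03      ]] [0.53550726 0.27183824 0.03      ]
pad [[0.55623004 0.30949788 0.004     ]
 [0.55693048 0.24135098 0.004     ]
 [0.40910743 0.24005863 0.004     ]
 [0.40771603 0.30870988 0.004     ]] [0.48249599 0.27490434 0.004     ]
hbase far [0.48755014 0.27082281 0.03      ]
[0.47919252 0.26892468 0.06553758] [ 0.0103704  -0.03035926 -0.04225496]
[-0.00108373  0.00047089  0.00054005 -0.00162246]
```

Call:
play_rows --series "0.06 -0.001 0 0 0;0.04 -0.001 0 0 0;0.025 -0.001 0 0 0;0.01 -0.001 0 0 0;0 -0.001 0 0 0;0 -0.001 0 0 0;0 -0.001 0 0 0;0 -0.001 0 0 0"

```text
time_s: 4.05
tool_pos: [0.4795, 0.2702, 0.0659]
tool_rot: [-0.001, 0.714, -0.7, -0.001]
wrist_force: [0.4, 0.9, 1.4]
finger_gap: 0.227
```

Run:
```python
from h import *
s=arm.observe()
print(s["tool_pos"],s["finger_gap"],s["wrist_force"],s["wrist_torque"],s["qd"])
```

```text
[0.47948509 0.27020233 0.06594259] 0.22656762289449459 [0.37149718 0.85928408 1.43271147] [ 0.12035227 -0.08849791 -0.02635441] [-0.00016249  0.00066104  0.00107767  0.00117256 -0.00084405  0.00077427]
```

Call:
play_rows --series "0 0 0 -0.01 0;0 0 0 -0.03 0;0 0 0 -0.06 0;0 0 0 -0.09 0;0 0 0 -0.09 0;0 0 0 -0.09 0;0 0 0 -0.09 0"

```text
time_s: 4.63
tool_pos: [0.4787, 0.2697, 0.1551]
tool_rot: [0.0, 0.714, -0.7, -0.001]
wrist_force: [-0.1, 0.1, -3.9]
finger_gap: 0.226
```

```bash
cat >> h.py <<'E'
tp=np.load("tray.npy")
def tray2w(x,y,z):
    a=tp[2]; return np.array([tp[0]+np.cos(a)*x-np.sin(a)*y, tp[1]+np.sin(a)*x+np.cos(a)*y, tp[3]+z])
def w2tray(p):
    a=tp[2]; d=np.array(p)-[tp[0],tp[1],tp[3]]; return np.array([np.cos(a)*d[0]+np.sin(a)*d[1],-np.sin(a)*d[0]+np.cos(a)*d[1],d[2]])
def yaw(s):
    M=Rt(s); return np.degrees(np.arctan2(M[1,0],M[0,0]))
def st():
    s=arm.observe(); print("t",round(s["time_s"],2),"pos",np.round(s["tool_pos"],4),"yaw",round(yaw(s),2),"F",np.round(s["wrist_force"],2),"M",np.round(s["wrist_torque"],2),"gap",round(s["finger_gap"],3)); return s
E
python3 - <<'E'
from h import *
s=st()
print(shift(s,tray2w(0,-.099,0)*[1,1,0]+[0,0,.155],np.radians(-74.45)))
snap("scene","s1"); snap("wrist","w4")
E
```

```text
t 4.63 pos [0.4787 0.2697 0.1551] yaw -88.88 F [-0.06  0.1  -3.93] M [-0.03 -0.03  0.  ] gap 0.226
[ 0.35147317 -0.11251985 -0.00062678 -0.25188515]
```

View pics/w4.png

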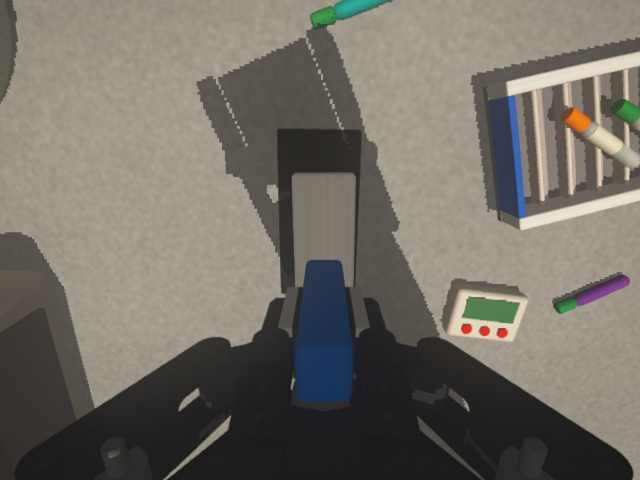

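Run:
```python
from h import *
import pickle
c=pickle.load(open("pics/w4.pkl","rb"))
b=onz(c,np.array([[292.5,173.5],[355,173.5]])-.4,.119); print(b,np.linalg.norm(b[0]-b[1]),b.mean(0), b.mean(0)-[.058,.001,0])
d=b[1]-b[0]; print(np.degrees(np.arctan2(d[1],d[0])))
st()
```

```text
[[0.53409409 0.28731846 0.119     ]
 [0.5347275  0.25533468 0.119     ]] 0.03199005405834715 [0.5344108  0.27132657 0.119     ] [0.4764108  0.27032657 0.119     ]
-88.86545388748225
t 4.73 pos [0.4781 0.2694 0.1537] yaw -88.88 F [-1.06  0.36 -1.72] M [ 0.03 -0.01 -0.01] gap 0.227
```

Call:
play_rows --series "0 0.035 -0.011 0 -0.025;0 0.07 -0.022 0 -0.05;0 0.11 -0.034 0 -0.08;0 0.15 -0.047 0 -0.11;0 0.19 -0.06 0 -0.14;0 0.23 -0.073 0 -0.17;0 0.27 -0.086 0 -0.2;0 0.305 -0.098 0 -0.225;0 0.335 -0.107 0 -0.245;0 0.351 -0.112 0 -0.252"

```text
time_s: 5.57
tool_pos: [0.5965, -0.0828, 0.1509]
tool_rot: [0.002, 0.796, -0.606, -0.003]
wrist_force: [1.0, -0.4, -2.1]
finger_gap: 0.221
```

Run:
```python
from h import *
s=st()
print(shift(s,tray2w(0,-.099,0)*[1,1,0]+[0,0,.106],np.radians(-74.45)),w2tray(s["tool_pos"]))
```

```text
t 5.57 pos [ 0.5965 -0.0828  0.1509] yaw -74.57 F [ 0.99 -0.38 -2.08] M [0.04 0.01 0.03] gap 0.221
[-0.00263278 -0.00269544  0.04488858 -0.00201549] [-0.00237785 -0.1017232   0.13753273]
```

Call:
play_rows --series "0 -0.003 -0.003 0.01 -0.002;0 -0.003 -0.003 0.025 -0.002;0 -0.003 -0.003 0.038 -0.002;0 -0.003 -0.003 0.04 -0.002;0 -0.003 -0.003 0.04 -0.002;0 -0.003 -0.003 0.04 -0.002;0 -0.003 -0.003 0.04 -0.002"

```text
time_s: 6.15
tool_pos: [0.5985, -0.0786, 0.1115]
tool_rot: [0.002, 0.797, -0.605, -0.003]
wrist_force: [0.2, -0.3, -2.1]
finger_gap: 0.229
```

Run:
```python
from h import *
s=st()
print(shift(s,tray2w(0,-.099,0)*[1,1,0]+[0,0,.1],np.radians(-74.45)),w2tray(s["tool_pos"]))
snap("wrist","w5");st()
```

```text
t 6.15 pos [ 0.5985 -0.0786  0.1115] yaw -74.4 F [ 0.2  -0.35 -2.13] M [0.02 0.   0.01] gap 0.229
[0.00078282 0.00054696 0.01147274 0.00083852] [ 0.00062567 -0.09823772  0.09810171]
t 6.2 pos [ 0.5987 -0.0788  0.1118] yaw -74.41 F [ 0.07  0.27 -1.54] M [-0.01 -0.01 -0.02] gap 0.226
```

View pics/w5.png

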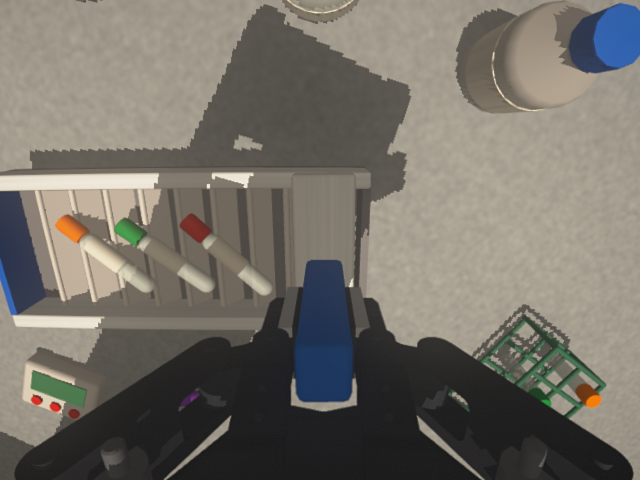

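```bash
cat > ov.py <<'E'
from h import *
import pickle,sys
def ov(fn,tcp,crop,sc):
    c=pickle.load(open(f"pics/{fn}.pkl","rb")); im=np.load(f"pics/{fn}.npy")
    x0,y0,x1,y1=crop
    a=cv2.convertScaleAbs(cv2.resize(im[y0:y1,x0:x1],None,fx=sc,fy=sc,interpolation=cv2.INTER_CUBIC),alpha=1.5)
    def seg(p,q,col):
        uv=(proj(c,np.array([p,q]))+.5-[x0,y0])*sc
        cv2.line(a,tuple(int(v) for v in uv[0]),tuple(int(v) for v in uv[1]),col,1)
    for x in (54,44,-44,-54): seg(tray2w(x/1e3,-.125,.035),tray2w(x/1e3,.125,.035),(0,0,255))
    for y in (-.125,-.119,.119,.125): seg(tray2w(-.054,y,.035),tray2w(.054,y,.035),(0,255,255))
    t=w2tray(tcp)
    z=t[2]-.062+.026
    P=[(t[0]+dx,t[1]+dy) for dx,dy in ((.058,.017),(.058,-.017),(-.058,-.017),(-.058,.017))]
    for i in range(4): seg(tray2w(*P[i],z),tray2w(*P[(i+1)%4],z),(0,255,0))
    cv2.imwrite(f"pics/{fn}o.png",a)
E
python3 - <<'E'
from ov import *
ov("w5",[0.5987,-.0788,.1118],(180,150,400,300),3.5)
E
```

```text
(no output)
```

View pics/w5o.png

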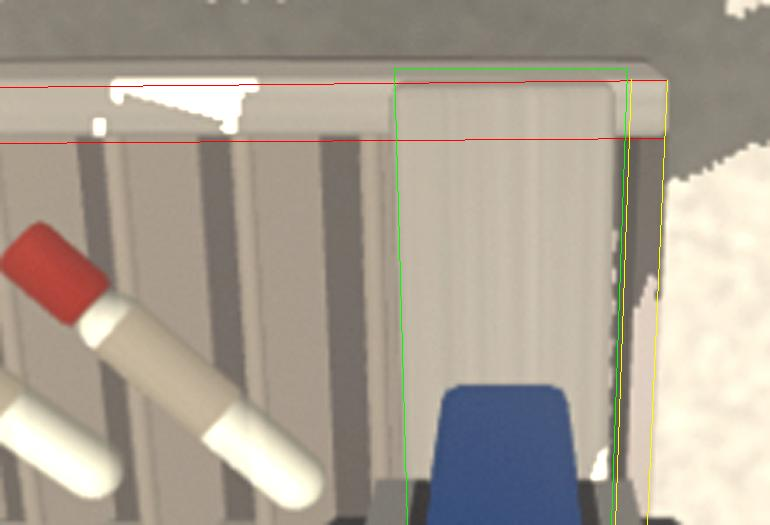

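Run:
```python
from ov import *
ov("w5",[0.5987,-.0788,.1118],(0,155,230,335),3.4)
```

```text
(no output)
```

View pics/w5o.png

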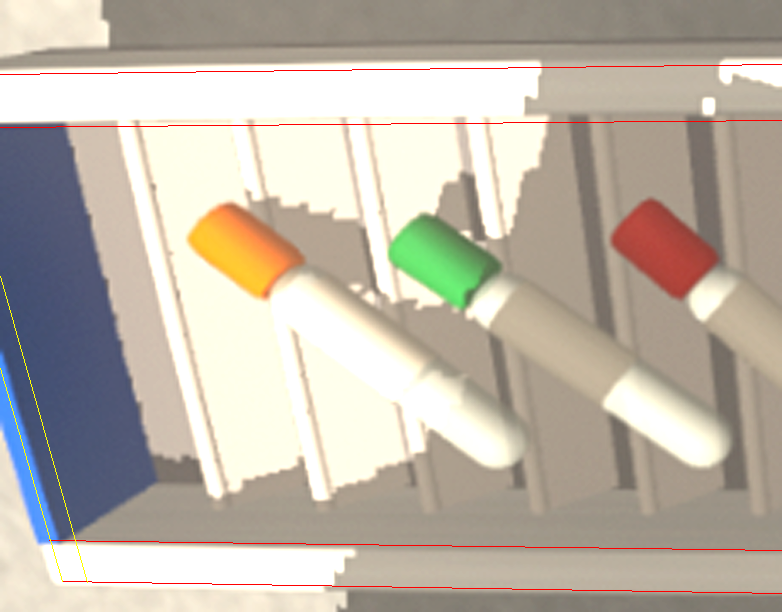

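```bash
cat > fit2.py <<'E'
from h import *
import pickle
from scipy.optimize import least_squares
c1=pickle.load(open("pics/w1.pkl","rb"));c2=pickle.load(open("pics/w5.pkl","rb"))
p1=([[173,202],[173.8,213.5],[477.8,203.2],[477,215.2],[462.6,311.2],[186,309.2]],
 [[54,125,35],[44,125,35],[54,-125,35],[44,-125,35],[-44,-125,35],[-44,125,35]])
l1=[([302,309.8],-44),([302,319.6],-54),([410,310],-44),([410,319.6],-54)]
p2=([[11.8,314.7],[17.6,327.1],[370.6,172.9],[369.1,189.1]],[[-44,125,35],[-54,125,35],[54,-125,35],[44,-125,35]])
l2=[([158.8,173.5],54),([58.8,174.4],54),([154.4,188.8],44),([20.6,190.9],44),([102.9,316.8],-44),([98.5,327.4],-54)]
def T(p,X):
    return (R.from_euler('z',p[2]).as_matrix()@(R.from_euler('x',p[4]).as_matrix()@X.T)).T+[p[0],p[1],p[3]]
def pert(c,e):
    M=np.eye(4); M[:3,:3]=R.from_rotvec(e[3:]).as_matrix(); M[:3,3]=e[:3]; return dict(K=c["K"],k1=c["k1"],T=M@c["T"])
def res(p):
    out=[]
    for c,(uv,P),L,e in ((c1,p1,l1,p[5:11]),(c2,p2,l2,p[5:11])):
        c=pert(c,e)
        out.append((proj(c,T(p,np.array(P)/1e3))+.0-(np.array(uv)-.4)).ravel()/.6)
        for q,x in L:
            a=proj(c,T(p,np.array([[x/1e3,-.1,.035],[x/1e3,.1,.035]])))
            out.append([(a[0,1]+(a[1,1]-a[0,1])*(q[0]-.4-a[0,0])/(a[1,0]-a[0,0])-q[1]+.4)/.6])
    out.append([p[4]/.015]); out.append(np.array(p[5:8])/.0015); out.append(np.array(p[8:11])/.004)
    return np.concatenate(out)
s=least_squares(res,[.571,.012,.27,.011,0]+[0]*6,x_scale=[.001,.001,.005,.001,.01]+[.001]*3+[.003]*3)
cov=np.linalg.inv(s.jac.T@s.jac); 
print(np.round(s.x,5),"yaw",np.degrees(s.x[2]),"tilt",np.degrees(s.x[4])); print(np.sqrt(np.diag(cov))[:5]); print(np.round(s.fun,1))
E
python3 fit2.py
```

```text
[ 5.7271e-01  1.6520e-02  2.6844e-01  1.3190e-02  9.6200e-03  0.0000e+00
 -7.0000e-05 -0.0000e+00 -3.6200e-03 -8.5000e-04  1.3000e-03] yaw 15.38036828565987 tilt 0.5509310959137489
[0.00167726 0.00172078 0.00283975 0.00158036 0.00611622]
[-1.4 -0.6 -0.4  0.2  0.6  0.3 -0.8  0.1  0.4 -1.7 -0.3  0.2  0.2  0.2
  0.4  0.7  1.5 -0.9 -1.6 -1.2  0.1 -1.   1.5 -0.2  0.6  0.7  2.3  0.4
 -2.   0.9  0.6  0.  -0.  -0.  -0.9 -0.2  0.3]
```

Run:
```python
import numpy as np
np.save("tray.npy",[0.5725,0.0164,np.radians(15.4),.0132,.0])
from h import *
import pickle
c=pickle.load(open("pics/w5.pkl","rb"))
f=lambda x,y:[180+x/3.5-.4,150+y/3.5-.4]
b=onz(c,[f(395,85),f(612,85),f(403,500),f(607,500)],.0758)
print([np.round(w2tray(q)*1e3,1) for q in b])
r=onz(c,[f(110,78),f(667,80)],.048); print([np.round(w2tray(q)*1e3,1) for q in r])
s=st(); print(w2tray(s["tool_pos"]))
```

```text
[array([ 55.6, -81.7,  62.6]), array([  55.7, -113.5,   62.6]), array([-11.7, -81.4,  62.6]), array([ -11.6, -114.8,   62.6])]
[array([ 53.4, -30.5,  34.8]), array([  53.2, -125.3,   34.8])]
t 6.2 pos [ 0.5987 -0.0788  0.1118] yaw -74.41 F [ 0.07  0.27 -1.54] M [-0.01 -0.01 -0.02] gap 0.226
[-1.21753028e-05 -9.87260021e-02  9.85972342e-02]
```

Call:
play_rows --series "0 0 -0.001 0.003 0.003;0 0 -0.001 0.006 0.003;0 0 -0.001 0.009 0.003;0 0 -0.001 0.011 0.003;0 0 -0.001 0.012 0.003;0 0 -0.001 0.0125 0.003;0 0 -0.001 0.0125 0.003"

```text
time_s: 6.78
tool_pos: [0.5994, -0.0786, 0.0991]
tool_rot: [0.002, 0.796, -0.606, -0.003]
wrist_force: [0.1, -0.3, -2.2]
finger_gap: 0.22
```

Run:
```python
from h import *
s=st();print(w2tray(s["tool_pos"])*1e3, s["qd"])
```

```text
t 6.78 pos [ 0.5994 -0.0786  0.0991] yaw -74.59 F [ 0.08 -0.3  -2.23] M [-0.03 -0.03 -0.  ] gap 0.22
[  0.75247973 -98.71898011  85.85040973] [-0.00079892 -0.00149639 -0.00393863  0.00063062  0.00090901 -0.00029974]
```

```bash
cat > go.py <<'E'
from h import *
import sys
# usage: go.py x y z (tray mm, z world mm) 
s=st(); x,y,z=map(float,sys.argv[1:4]); ya=float(sys.argv[4]) if len(sys.argv)>4 else -74.6
t=tray2w(x/1e3,y/1e3,0); t[2]=z/1e3
print("tray",np.round(w2tray(s["tool_pos"])*1e3,2),"shift",np.round(shift(s,t,np.radians(ya)),4))
E
python3 go.py 1 -99 97.5
```

```text
t 6.78 pos [ 0.5994 -0.0786  0.0991] yaw -74.59 F [ 0.08 -0.3  -2.23] M [-0.03 -0.03 -0.  ] gap 0.22
tray [  0.75 -98.72  85.85] shift [ 0.0003 -0.0003  0.0015  0.0002]
```

Call:
play_rows --series "0 0.0003 -0.0003 0.0008 0;0 0.0003 -0.0003 0.0015 0;0 0.0003 -0.0003 0.0015 0"

```text
time_s: 7.03
tool_pos: [0.6, -0.0789, 0.098]
tool_rot: [0.002, 0.796, -0.606, -0.002]
wrist_force: [0.5, 0.0, -0.0]
finger_gap: 0.226
```

```bash
python3 go.py 1 -99 96.5
```

```text
t 7.03 pos [ 0.6    -0.0789  0.098 ] yaw -74.59 F [ 0.53  0.01 -0.03] M [-0.    0.14  0.02] gap 0.226
tray [  1.24 -99.22  84.83] shift [-0.0002  0.0002  0.0015  0.0002]
```

Call:
play_rows --series "0 -0.0002 0.0002 0.0005 0;0 -0.0002 0.0002 0.0005 0"

```text
time_s: 7.2
tool_pos: [0.6, -0.0789, 0.098]
tool_rot: [0.002, 0.796, -0.606, -0.002]
wrist_force: [-0.8, 0.3, 0.7]
finger_gap: 0.226
```

```bash
python3 go.py 1 -99 97.5
```

```text
t 7.2 pos [ 0.6    -0.0789  0.098 ] yaw -74.59 F [-0.77  0.32  0.71] M [-0.04  0.11 -0.01] gap 0.226
tray [  1.2  -99.19  84.79] shift [-0.0002  0.0002  0.0005  0.0001]
```

Run:
```python
from ov import *
s=st(); snap("wrist","w6"); snap("scene","s2",(220,220,400,340),4)
ov("w6",s["tool_pos"],(180,140,400,300),3.5); st()
```

```text
t 7.2 pos [ 0.6    -0.0789  0.098 ] yaw -74.59 F [-0.77  0.32  0.71] M [-0.04  0.11 -0.01] gap 0.226
t 7.3 pos [ 0.6    -0.0789  0.098 ] yaw -74.59 F [-0.65 -0.68  1.3 ] M [0.03 0.08 0.02] gap 0.223
```

View pics/w6o.png

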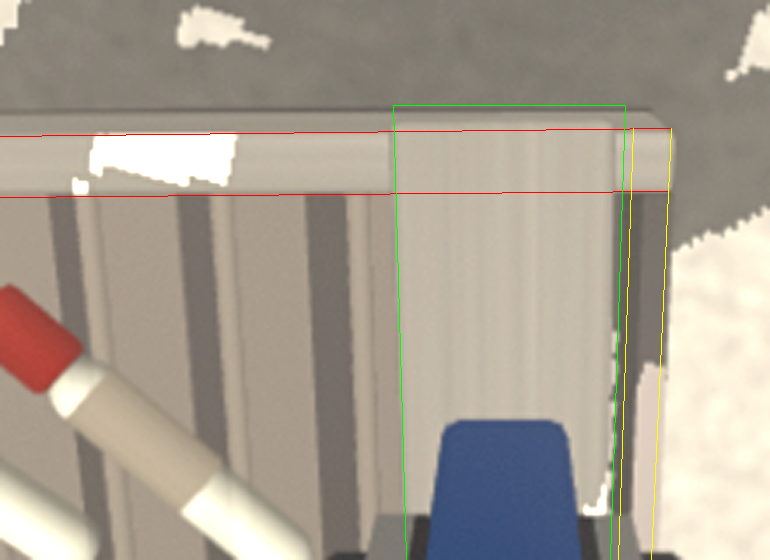

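View pics/s2.png

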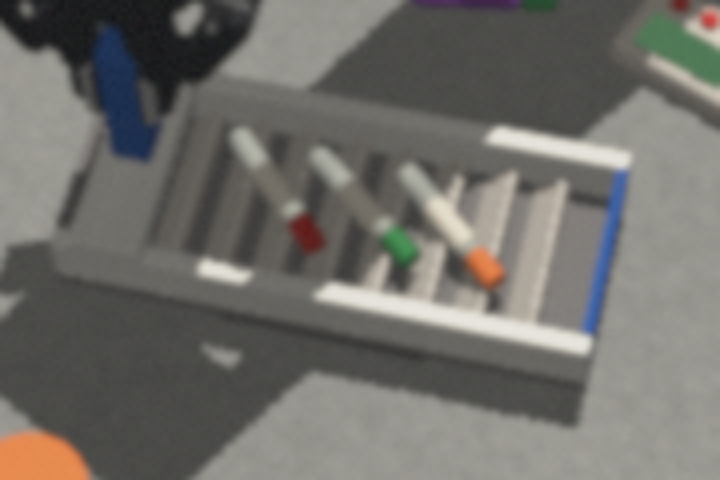

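```bash
python3 go.py 1 -91 97.6
```

```text
t 7.3 pos [ 0.6    -0.0789  0.098 ] yaw -74.59 F [-0.65 -0.68  1.3 ] M [0.03 0.08 0.02] gap 0.223
tray [  1.2  -99.18  84.76] shift [-0.0082  0.0002  0.0004  0.0002]
```

Call:
play_rows --series "0 -0.002 0.0002 0.0004 0;0 -0.004 0.0002 0.0004 0;0 -0.006 0.0002 0.0004 0;0 -0.0082 0.0002 0.0004 0"

```text
time_s: 7.63
tool_pos: [0.5981, -0.0712, 0.098]
tool_rot: [0.002, 0.795, -0.606, -0.001]
wrist_force: [-0.1, -2.9, 1.1]
finger_gap: 0.226
```

```bash
python3 go.py 1 -83 97.6
```

```text
t 7.63 pos [ 0.5981 -0.0712  0.098 ] yaw -74.6 F [-0.13 -2.91  1.07] M [-0.42 -0.25 -0.1 ] gap 0.226
tray [  1.39 -91.22  84.79] shift [-0.0082  0.0004  0.0004 -0.    ]
```

Call:
play_rows --series "0 -0.002 0.0004 0.0004 0;0 -0.004 0.0004 0.0004 0;0 -0.006 0.0004 0.0004 0;0 -0.0082 0.0004 0.0004 0"

```text
time_s: 7.97
tool_pos: [0.5958, -0.0634, 0.098]
tool_rot: [0.002, 0.795, -0.606, -0.001]
wrist_force: [0.6, -3.4, 2.7]
finger_gap: 0.224
```

```bash
python3 go.py 1 -75 97.6
```

```text
t 7.97 pos [ 0.5958 -0.0634  0.098 ] yaw -74.6 F [ 0.65 -3.36  2.69] M [-0.49 -0.28 -0.12] gap 0.224
tray [  1.31 -83.16  84.82] shift [-0.0082  0.0003  0.0004  0.    ]
```

Call:
play_rows --series "0 -0.002 0.0003 0.0003 0;0 -0.004 0.0003 0.0003 0;0 -0.006 0.0003 0.0003 0;0 -0.0082 0.0003 0.0003 0"

```text
time_s: 8.3
tool_pos: [0.5937, -0.0556, 0.0982]
tool_rot: [0.002, 0.796, -0.606, -0.0]
wrist_force: [1.4, -4.1, 3.6]
finger_gap: 0.231
```

```bash
python3 go.py 1 -67 97.75
```

```text
t 8.3 pos [ 0.5937 -0.0556  0.0982] yaw -74.59 F [ 1.37 -4.07  3.58] M [-0.67 -0.33 -0.09] gap 0.231
tray [  1.28 -75.07  84.96] shift [-0.0081  0.0003  0.0004  0.0002]
```

Call:
play_rows --series "0 -0.002 0.0003 0.0003 0;0 -0.004 0.0003 0.0002 0;0 -0.006 0.0003 0.0002 0;0 -0.0081 0.0003 0.0001 0"

```text
time_s: 8.63
tool_pos: [0.5914, -0.0479, 0.0983]
tool_rot: [0.002, 0.796, -0.606, -0.0]
wrist_force: [1.7, -4.1, 3.4]
finger_gap: 0.227
```

```bash
python3 go.py 1 -59 98
```

```text
t 8.63 pos [ 0.5914 -0.0479  0.0983] yaw -74.59 F [ 1.72 -4.07  3.36] M [-0.68 -0.31 -0.04] gap 0.227
tray [  1.13 -66.98  85.08] shift [-0.008   0.0001  0.0003  0.0001]
```

Call:
play_rows --series "0 -0.002 0.0001 0.0002 0;0 -0.004 0.0001 0.0001 0;0 -0.006 0.0001 0.0001 0;0 -0.008 0.0001 0 0"

```text
time_s: 8.97
tool_pos: [0.5892, -0.0401, 0.0984]
tool_rot: [0.002, 0.795, -0.606, 0.0]
wrist_force: [0.9, -4.1, 4.0]
finger_gap: 0.223
```

```bash
python3 go.py 1 -51 98.2; python3 -c "
from h import *
snap('wrist','w7')"
```

```text
t 8.97 pos [ 0.5892 -0.0401  0.0984] yaw -74.59 F [ 0.91 -4.1   4.  ] M [-0.75 -0.29 -0.03] gap 0.223
tray [  1.12 -58.94  85.22] shift [-0.0079  0.0001  0.0002  0.0001]
```

View pics/w7.png

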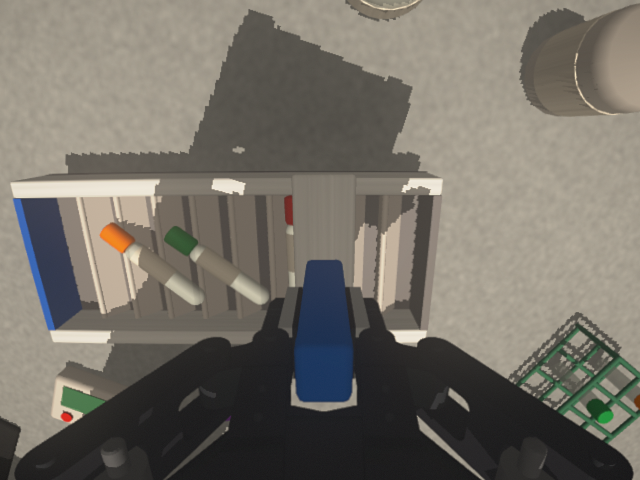

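Call:
play_rows --series "0 -0.002 0.0001 0 0;0 -0.004 0.0001 -0.0001 0;0 -0.006 0.0001 -0.0001 0;0 -0.0079 0.0001 -0.0002 0"

```text
time_s: 9.35
tool_pos: [0.5868, -0.032, 0.0985]
tool_rot: [0.002, 0.796, -0.606, -0.0]
wrist_force: [1.0, -4.1, 3.8]
finger_gap: 0.226
```

```bash
python3 go.py 1 -43 98.4
```

```text
t 9.35 pos [ 0.5868 -0.032   0.0985] yaw -74.58 F [ 1.   -4.07  3.76] M [-0.66 -0.37  0.01] gap 0.226
tray [  0.95 -50.43  85.33] shift [-0.0074 -0.0001  0.0001  0.0003]
```

Call:
play_rows --series "0 -0.002 -0.0001 -0.0002 0;0 -0.004 -0.0001 -0.0003 0;0 -0.006 -0.0001 -0.0004 0;0 -0.0075 -0.0001 -0.0004 0"

```text
time_s: 9.68
tool_pos: [0.5846, -0.0243, 0.0986]
tool_rot: [0.002, 0.796, -0.606, -0.0]
wrist_force: [0.9, -3.1, 2.4]
finger_gap: 0.225
```

```bash
python3 go.py 1 -35 98.7
```

```text
t 9.68 pos [ 0.5846 -0.0243  0.0986] yaw -74.58 F [ 0.86 -3.08  2.37] M [-0.49 -0.27 -0.05] gap 0.225
tray [  0.83 -42.43  85.43] shift [-0.0074 -0.0002 -0.0001  0.0003]
```

Call:
play_rows --series "0 -0.002 -0.0002 -0.0003 0;0 -0.004 -0.0002 -0.0004 0;0 -0.006 -0.0002 -0.0004 0;0 -0.0075 -0.0002 -0.0005 0"

```text
time_s: 10.02
tool_pos: [0.5824, -0.0167, 0.0988]
tool_rot: [0.002, 0.796, -0.606, -0.001]
wrist_force: [0.3, -3.7, 0.7]
finger_gap: 0.224
```

```bash
python3 go.py 1 -27 99.2; python3 -c "
from h import *
snap('wrist','w8')"
```

```text
t 10.02 pos [ 0.5824 -0.0167  0.0988] yaw -74.58 F [ 0.31 -3.71  0.65] M [-0.51 -0.24 -0.08] gap 0.224
tray [  0.8  -34.54  85.61] shift [-0.0075 -0.0002 -0.0004  0.0004]
```

View pics/w8.png

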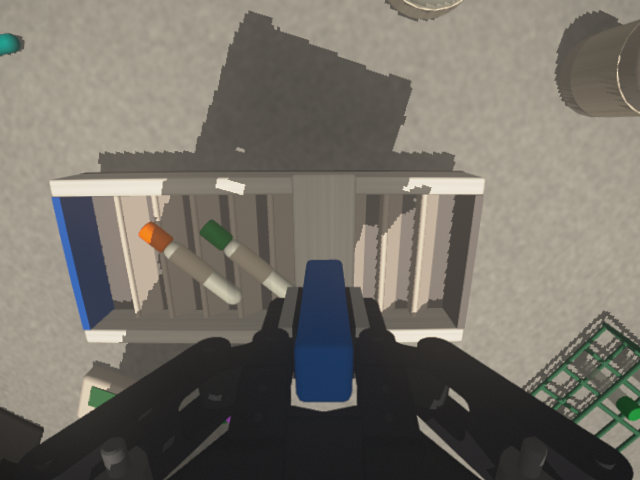

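Call:
play_rows --series "0 -0.002 -0.0002 -0.0003 0;0 -0.004 -0.0002 -0.0003 0;0 -0.006 -0.0002 -0.0004 0;0 -0.0075 -0.0002 -0.0004 0"

```text
time_s: 10.4
tool_pos: [0.5803, -0.009, 0.0989]
tool_rot: [0.002, 0.796, -0.606, -0.001]
wrist_force: [-0.5, -2.6, 1.7]
finger_gap: 0.225
```

```bash
python3 go.py 1 -19 99.2
```

```text
t 10.4 pos [ 0.5803 -0.009   0.0989] yaw -74.57 F [-0.5  -2.57  1.7 ] M [-0.47 -0.27 -0.12] gap 0.225
tray [  0.79 -26.53  85.75] shift [-0.0075 -0.0002 -0.0003  0.0006]
```

Call:
play_rows --series "0 -0.002 -0.0002 -0.0003 0;0 -0.004 -0.0002 -0.0003 0;0 -0.006 -0.0002 -0.0004 0;0 -0.0075 -0.0002 -0.0005 0"

```text
time_s: 10.73
tool_pos: [0.5781, -0.0012, 0.0991]
tool_rot: [0.002, 0.796, -0.606, -0.002]
wrist_force: [-0.1, -1.2, -0.5]
finger_gap: 0.227
```

```bash
python3 go.py 1 -11 99.2
```

```text
t 10.73 pos [ 0.5781 -0.0012  0.0991] yaw -74.56 F [-0.07 -1.2  -0.48] M [-0.32 -0.16 -0.05] gap 0.227
tray [  0.76 -18.51  85.94] shift [-0.0075 -0.0002 -0.0001  0.0007]
```

Call:
play_rows --series "0 -0.002 -0.0002 -0.0001 0;0 -0.004 -0.0002 -0.0002 0;0 -0.006 -0.0002 -0.0003 0;0 -0.0075 -0.0002 -0.0003 0"

```text
time_s: 11.07
tool_pos: [0.5761, 0.0064, 0.0992]
tool_rot: [0.002, 0.796, -0.606, -0.002]
wrist_force: [-0.1, -1.0, -0.4]
finger_gap: 0.228
```

```bash
python3 go.py 1 -3 99.2; python3 -c "
from h import *
snap('wrist','w9')"
```

```text
t 11.07 pos [0.5761 0.0064 0.0992] yaw -74.55 F [-0.12 -1.02 -0.36] M [-0.23 -0.15 -0.1 ] gap 0.228
tray [  0.83 -10.58  86.04] shift [-0.0076 -0.0002  0.      0.0008]
```

View pics/w9.png

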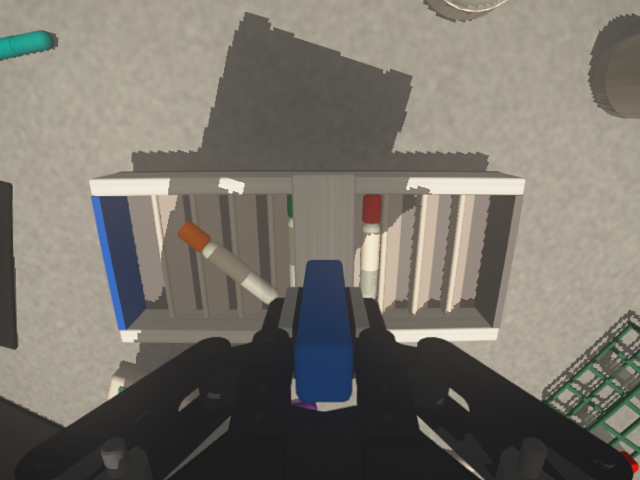

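Call:
play_rows --series "0 -0.002 -0.0002 -0.0001 0;0 -0.004 -0.0002 -0.0001 0;0 -0.006 -0.0002 -0.0002 0;0 -0.0076 -0.0002 -0.0003 0"

```text
time_s: 11.45
tool_pos: [0.574, 0.0143, 0.0994]
tool_rot: [0.002, 0.796, -0.606, -0.002]
wrist_force: [1.2, -0.6, -0.9]
finger_gap: 0.224
```

```bash
python3 go.py 1 5 99.2
```

```text
t 11.45 pos [0.574  0.0143 0.0994] yaw -74.54 F [ 1.2  -0.63 -0.9 ] M [-0.18 -0.18 -0.04] gap 0.224
tray [ 0.93 -2.44 86.24] shift [-0.0074 -0.0001  0.0002  0.001 ]
```

Call:
play_rows --series "0 -0.002 -0.0001 0 0.001;0 -0.004 -0.0001 0 0.001;0 -0.006 -0.0001 -0.0001 0.001;0 -0.0076 -0.0001 -0.0001 0.001"

```text
time_s: 11.78
tool_pos: [0.572, 0.0219, 0.0995]
tool_rot: [0.002, 0.795, -0.606, -0.002]
wrist_force: [0.9, -1.5, 0.3]
finger_gap: 0.228
```

```bash
python3 go.py 1 13 99.2
```

```text
t 11.78 pos [0.572  0.0219 0.0995] yaw -74.6 F [ 0.93 -1.54  0.33] M [-0.25 -0.18 -0.1 ] gap 0.228
tray [ 0.97  5.39 86.31] shift [-0.0076 -0.      0.0003  0.    ]
```

Call:
play_rows --series "0 -0.002 0 -0.0001 0;0 -0.004 0 -0.0001 0;0 -0.006 0 -0.0002 0;0 -0.0078 0 -0.0002 0"

```text
time_s: 12.12
tool_pos: [0.5698, 0.0296, 0.0996]
tool_rot: [0.002, 0.796, -0.606, -0.002]
wrist_force: [0.2, -0.6, -0.4]
finger_gap: 0.226
```

```bash
python3 go.py 1 21 99.2; python3 -c "
from h import *
snap('wrist','w10')"
```

```text
t 12.12 pos [0.5698 0.0296 0.0996] yaw -74.59 F [ 0.23 -0.61 -0.42] M [-0.29 -0.19 -0.03] gap 0.226
tray [ 0.91 13.46 86.45] shift [-0.0075 -0.0001  0.0005  0.0001]
```

View pics/w10.png

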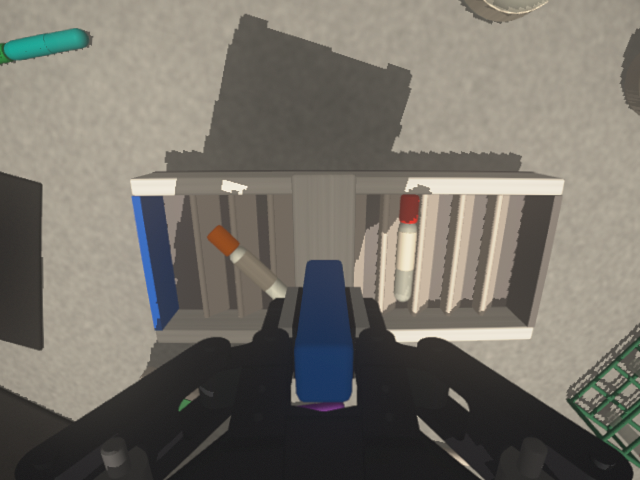

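Call:
play_rows --series "0 -0.002 -0.0001 -0.0001 0;0 -0.004 -0.0001 -0.0001 0;0 -0.006 -0.0001 -0.0001 0;0 -0.0078 -0.0001 -0.0002 0"

```text
time_s: 12.5
tool_pos: [0.5677, 0.0376, 0.0998]
tool_rot: [0.002, 0.796, -0.606, -0.002]
wrist_force: [0.6, -1.1, -0.0]
finger_gap: 0.229
```

```bash
python3 go.py 1 29 99.2
```

```text
t 12.5 pos [0.5677 0.0376 0.0998] yaw -74.58 F [ 0.6  -1.06 -0.05] M [-0.2  -0.06 -0.06] gap 0.229
tray [ 0.98 21.76 86.6 ] shift [-0.0072 -0.      0.0006  0.0003]
```

Call:
play_rows --series "0 -0.002 0 -0.0001 0;0 -0.004 0 -0.0001 0;0 -0.006 0 -0.0001 0;0 -0.0078 0 -0.0002 0"

```text
time_s: 12.83
tool_pos: [0.5654, 0.0455, 0.0999]
tool_rot: [0.002, 0.796, -0.606, -0.002]
wrist_force: [-0.0, -0.2, -0.8]
finger_gap: 0.225
```

```bash
python3 go.py 1 37 99.2
```

```text
t 12.83 pos [0.5654 0.0455 0.0999] yaw -74.58 F [-0.03 -0.18 -0.82] M [-0.2  -0.11 -0.  ] gap 0.225
tray [ 0.9  29.89 86.74] shift [-0.0071 -0.0001  0.0008  0.0004]
```

Call:
play_rows --series "0 -0.002 -0.0001 0 0;0 -0.004 -0.0001 0 0;0 -0.006 -0.0001 -0.0001 0;0 -0.0078 -0.0001 -0.0001 0"

```text
time_s: 13.17
tool_pos: [0.5634, 0.0532, 0.1]
tool_rot: [0.002, 0.796, -0.606, -0.003]
wrist_force: [0.9, -0.9, -0.1]
finger_gap: 0.225
```

```bash
python3 go.py 1 45 99.2;  python3 -c "
from h import *
snap('wrist','w11')"
```

```text
t 13.17 pos [0.5634 0.0532 0.1   ] yaw -74.58 F [ 0.94 -0.91 -0.07] M [-0.25 -0.1  -0.05] gap 0.225
tray [ 0.97 37.91 86.83] shift [-0.0071 -0.      0.0008  0.0004]
```

View pics/w11.png

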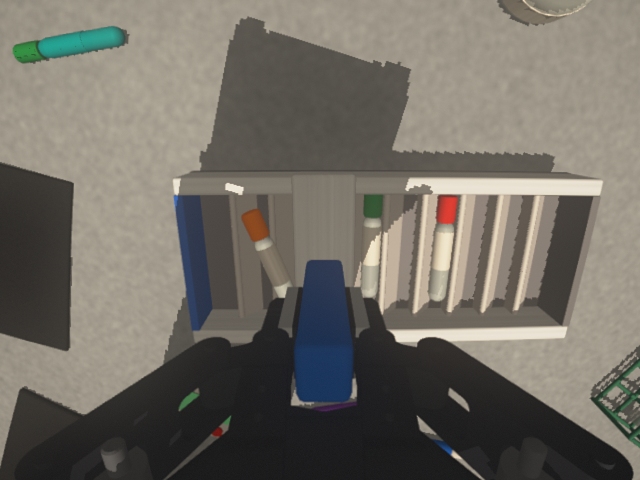

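Green and red lie in grooves behind the comb at (371,240) and (443,245). Orange is swinging round in front at (265,250). I continue.

Call:
play_rows --series "0 -0.002 0 0 0;0 -0.004 0 -0.0001 0;0 -0.006 0 -0.0001 0;0 -0.0078 0 -0.0002 0"

```text
time_s: 13.55
tool_pos: [0.5611, 0.0607, 0.1005]
tool_rot: [0.002, 0.796, -0.606, -0.002]
wrist_force: [-0.6, -3.5, 2.1]
finger_gap: 0.227
```

```bash
python3 go.py 1 53 99.2
```

```text
t 13.55 pos [0.5611 0.0607 0.1005] yaw -74.55 F [-0.63 -3.5   2.09] M [-0.72  0.12 -0.07] gap 0.227
tray [ 0.8 45.7 87.3] shift [-0.0073 -0.0002  0.0013  0.0008]
```

```bash
python3 -c "
from h import *
snap('wrist','w12');snap('scene','s3',(220,220,400,340),4); s=st();print(shift(s,np.r_[tray2w(.001,.031,0)[:2],.0999],np.radians(-74.6)))"
```

```text
t 13.65 pos [0.5611 0.061  0.1005] yaw -74.55 F [-0.16 -1.41  1.46] M [-0.55  0.1   0.  ] gap 0.222
[ 0.01505797 -0.00011379  0.00053053  0.00081455]
```

View pics/w12.png

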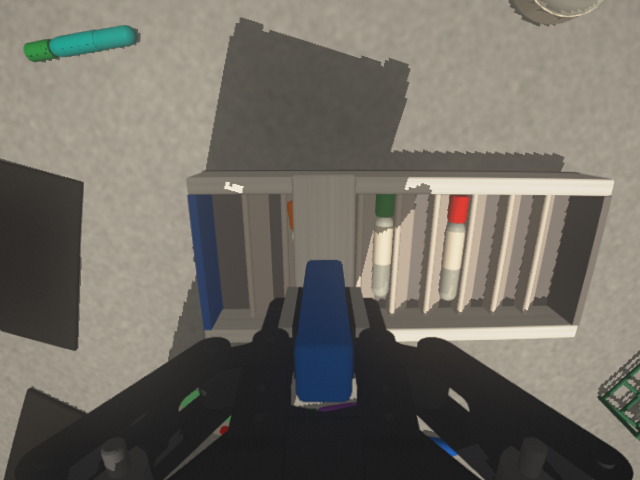

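View pics/s3.png

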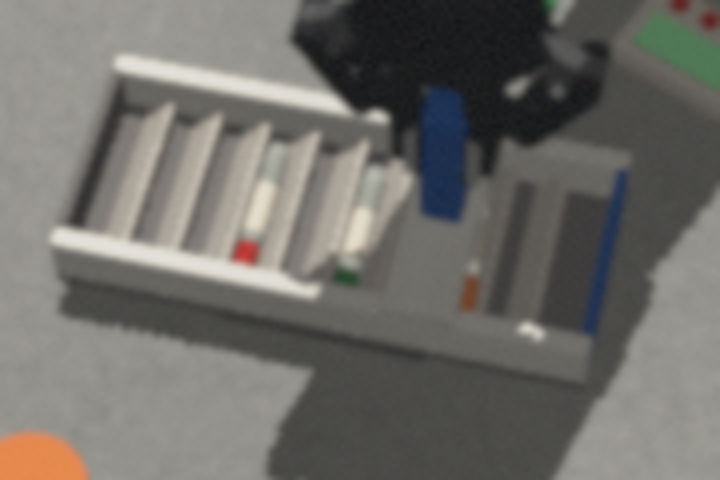

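Call:
play_rows --series "0 0.003 0 -0.0001 0;0 0.006 0 0.0001 0;0 0.009 0 0.0003 0;0 0.012 0 0.0005 0;0 0.015 0 0.0005 0;0 0.015 0 0.0005 0"

```text
time_s: 14.15
tool_pos: [0.5654, 0.0462, 0.0999]
tool_rot: [0.002, 0.796, -0.606, -0.003]
wrist_force: [-0.3, 0.6, -0.1]
finger_gap: 0.226
```

```bash
python3 go.py 1 45 99.2;  python3 -c "
from h import *
snap('wrist','w13')"
```

```text
t 14.15 pos [0.5654 0.0462 0.0999] yaw -74.58 F [-0.26  0.64 -0.13] M [ 0.2  -0.12 -0.04] gap 0.226
tray [ 1.03 30.64 86.7 ] shift [-0.0144  0.      0.0007  0.0003]
```

View pics/w13.png

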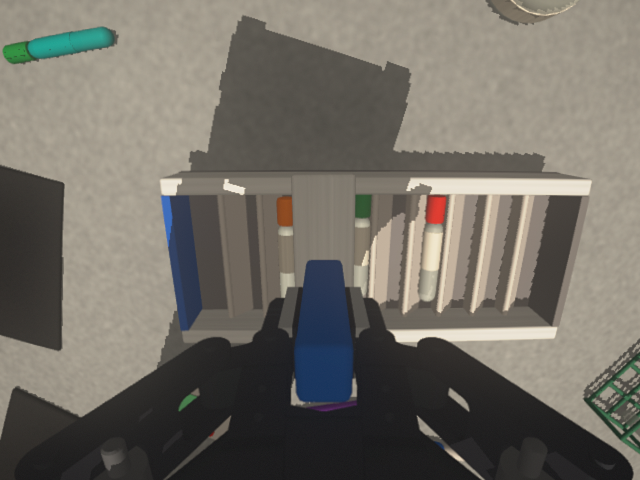

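Call:
play_rows --series "0 -0.002 0 0 0;0 -0.004 0 -0.0001 0;0 -0.006 0 -0.0001 0;0 -0.008 0 -0.0001 0;0 -0.01 0 -0.0002 0"

```text
time_s: 14.62
tool_pos: [0.5626, 0.056, 0.1001]
tool_rot: [0.002, 0.796, -0.606, -0.002]
wrist_force: [-0.2, -1.2, -0.9]
finger_gap: 0.222
```

```bash
python3 go.py 1 49 99.2
```

```text
t 14.62 pos [0.5626 0.056  0.1001] yaw -74.58 F [-0.24 -1.17 -0.94] M [-0.21 -0.12 -0.1 ] gap 0.222
tray [ 0.94 40.83 86.87] shift [-0.0082 -0.0001  0.0009  0.0004]
```

Call:
play_rows --series "0 -0.002 0 0.0001 0;0 -0.004 0 0 0;0 -0.006 0 0 0;0 -0.008 0 -0.0001 0"

```text
time_s: 14.95
tool_pos: [0.5604, 0.064, 0.1002]
tool_rot: [0.002, 0.796, -0.606, -0.002]
wrist_force: [0.7, -0.7, 0.4]
finger_gap: 0.227
```

```bash
python3 go.py 1 57 99.2
```

```text
t 14.95 pos [0.5604 0.064  0.1002] yaw -74.57 F [ 0.7  -0.71  0.41] M [-0.24 -0.21 -0.11] gap 0.227
tray [ 0.94 49.08 86.99] shift [-0.0079 -0.0001  0.001   0.0005]
```

Call:
play_rows --series "0 -0.002 0 0 0;0 -0.004 0 -0.0001 0;0 -0.006 0 -0.0001 0;0 -0.008 0 -0.0001 0"

```text
time_s: 15.28
tool_pos: [0.5582, 0.0719, 0.1003]
tool_rot: [0.002, 0.796, -0.606, -0.002]
wrist_force: [1.4, -1.6, 0.2]
finger_gap: 0.227
```

```bash
python3 go.py 1 65 99.2
```

```text
t 15.28 pos [0.5582 0.0719 0.1003] yaw -74.57 F [ 1.38 -1.6   0.2 ] M [-0.29 -0.14 -0.08] gap 0.227
tray [ 0.93 57.28 87.11] shift [-0.0077 -0.0001  0.0011  0.0005]
```

Call:
play_rows --series "0 -0.002 0 0 0;0 -0.004 0 -0.0001 0;0 -0.006 0 -0.0001 0;0 -0.008 0 -0.0002 0;0 -0.01 0 -0.0002 0"

```text
time_s: 15.7
tool_pos: [0.5554, 0.0817, 0.1005]
tool_rot: [0.002, 0.796, -0.606, -0.002]
wrist_force: [0.5, -1.4, -0.2]
finger_gap: 0.227
```

```bash
python3 go.py 1 75 99.2
```

```text
t 15.7 pos [0.5554 0.0817 0.1005] yaw -74.57 F [ 0.54 -1.41 -0.18] M [-0.19 -0.12 -0.04] gap 0.227
tray [ 0.88 67.5  87.29] shift [-0.0075 -0.0001  0.0013  0.0005]
```

Call:
play_rows --series "0 -0.002 0 0 0;0 -0.004 0 -0.0001 0;0 -0.006 0 -0.0001 0;0 -0.008 0 -0.0001 0;0 -0.01 0 -0.0002 0"

```text
time_s: 16.12
tool_pos: [0.5527, 0.0916, 0.1007]
tool_rot: [0.002, 0.796, -0.606, -0.003]
wrist_force: [0.6, -1.4, -0.5]
finger_gap: 0.229
```

```bash
python3 go.py 1 85 99.2; python3 -c "
from h import *
snap('wrist','w14')"
```

```text
t 16.12 pos [0.5527 0.0916 0.1007] yaw -74.57 F [ 0.63 -1.42 -0.55] M [-0.17 -0.14 -0.1 ] gap 0.229
tray [ 0.84 77.75 87.46] shift [-0.0072 -0.0002  0.0015  0.0005]
```

View pics/w14.png

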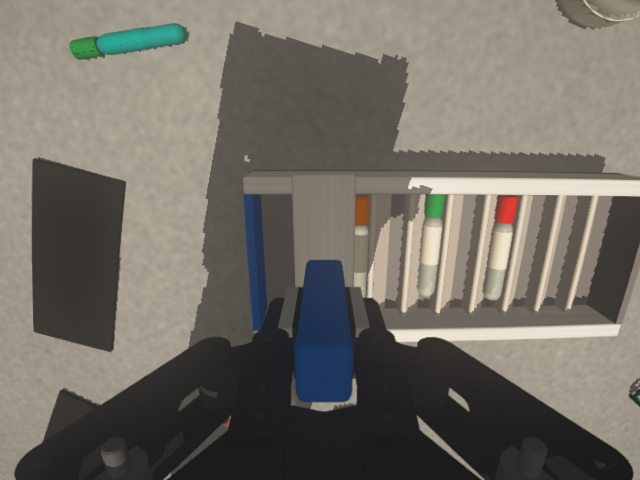

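All three tubes now lie in grooves behind the comb: orange (361,240), green (431,245), red (500,245). I finish the slide to the blue end.

Call:
play_rows --series "0 -0.002 0 0 0;0 -0.004 0 -0.0001 0;0 -0.006 0 -0.0001 0;0 -0.008 0 -0.0001 0;0 -0.01 0 -0.0002 0;0 -0.012 0 -0.0002 0"

```text
time_s: 16.67
tool_pos: [0.5493, 0.1037, 0.1008]
tool_rot: [0.002, 0.796, -0.606, -0.003]
wrist_force: [-0.1, -2.0, 0.3]
finger_gap: 0.227
```

```bash
python3 go.py 1 98.5 99.2
```

```text
t 16.67 pos [0.5493 0.1037 0.1008] yaw -74.56 F [-0.13 -2.01  0.28] M [-0.27 -0.12 -0.05] gap 0.227
tray [ 0.78 90.3  87.64] shift [-0.0082 -0.0002  0.0017  0.0007]
```

Call:
play_rows --series "0 -0.002 0 0 0;0 -0.004 0 -0.0001 0;0 -0.006 0 -0.0001 0;0 -0.007 0 -0.0001 0"

```text
time_s: 17.0
tool_pos: [0.5473, 0.1107, 0.1009]
tool_rot: [0.002, 0.796, -0.606, -0.003]
wrist_force: [0.5, -2.3, 0.4]
finger_gap: 0.227
```

```bash
python3 go.py 1 98.5 99.2; python3 -c "
from h import *
snap('wrist','w15',(180,150,400,320),3.6);snap('scene','s4',(220,220,400,340),4)"
```

```text
t 17.0 pos [0.5473 0.1107 0.1009] yaw -74.55 F [ 0.45 -2.35  0.37] M [-0.3  -0.18 -0.13] gap 0.227
tray [ 0.74 97.57 87.74] shift [-0.0009 -0.0003  0.0017  0.0009]
```

View pics/w15.png

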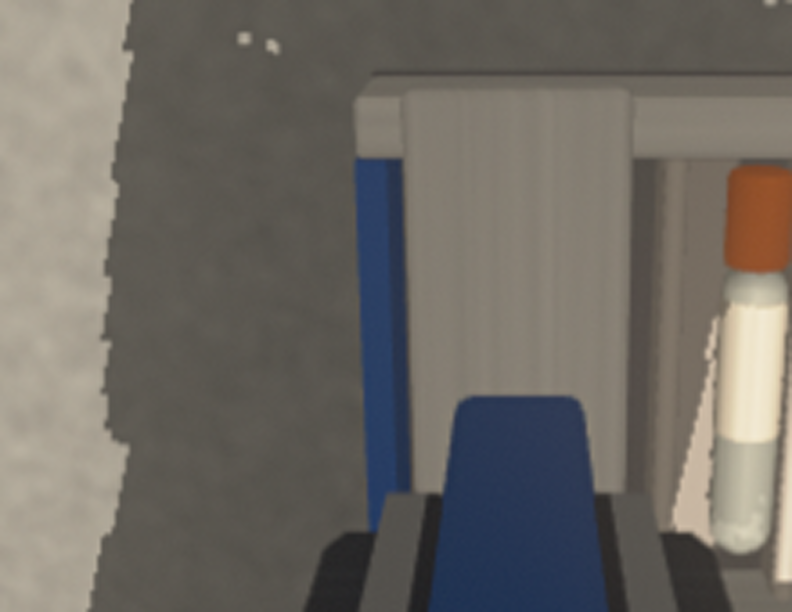

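View pics/s4.png

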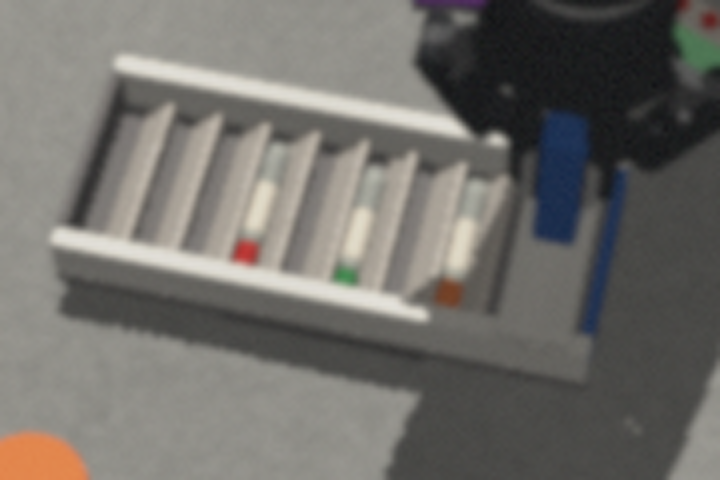

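Call:
play_rows --series "0 0 0 -0.002 0;0 0 0 -0.006 0;0 0 0 -0.015 0;0 0 0 -0.03 0;0 0 0 -0.05 0;0 0 0 -0.06 0;0 0 0 -0.06 0;0 0 0 -0.06 0"

```text
time_s: 17.77
tool_pos: [0.5482, 0.1108, 0.1618]
tool_rot: [0.001, 0.796, -0.606, -0.002]
wrist_force: [0.4, 0.2, -3.0]
finger_gap: 0.224
```

```bash
python3 -c "
from h import *
s=st(); print(shift(s,[.4835,.275,.161],np.radians(-89.5)))
snap('wrist','w16')"
```

```text
t 17.77 pos [0.5482 0.1108 0.1618] yaw -74.55 F [ 0.37  0.24 -3.01] M [-0.03 -0.01  0.01] gap 0.224
[-0.17551532  0.01856622  0.00122849  0.26098853]
```

View pics/w16.png

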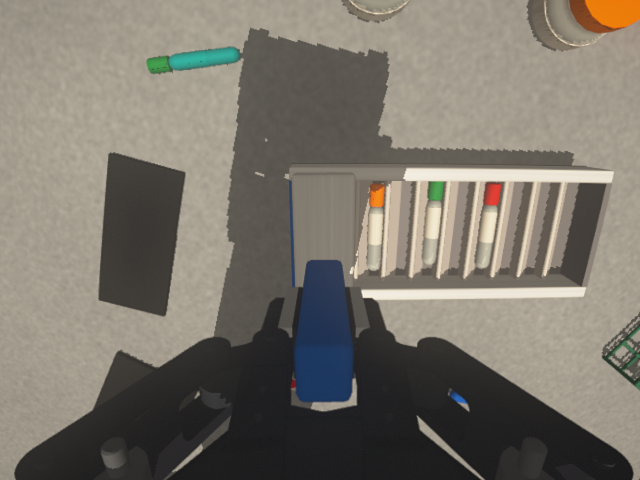

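Call:
play_rows --series "0 -0.03 0.003 0 0.04;0 -0.065 0.006 0 0.09;0 -0.1 0.01 0 0.14;0 -0.135 0.014 0 0.19;0 -0.16 0.017 0 0.235;0 -0.1755 0.0185 0 0.26;0 -0.1755 0.0185 0 0.26;0 -0.1755 0.0185 0 0.26;0 -0.1755 0.0185 0 0.26"

```text
time_s: 18.57
tool_pos: [0.4824, 0.2742, 0.1599]
tool_rot: [0.004, 0.711, -0.704, -0.003]
wrist_force: [0.1, 0.0, -1.2]
finger_gap: 0.221
```

```bash
python3 -c "
from h import *
s=st(); print(shift(s,[.4835,.275,.072],np.radians(-89.5)))
snap('wrist','w17')"
```

```text
t 18.57 pos [0.4824 0.2742 0.1599] yaw -89.43 F [ 0.08  0.01 -1.24] M [ 0.01 -0.04 -0.05] gap 0.221
[-0.00085469 -0.00186116  0.08791598  0.00130006]
```

View pics/w17.png

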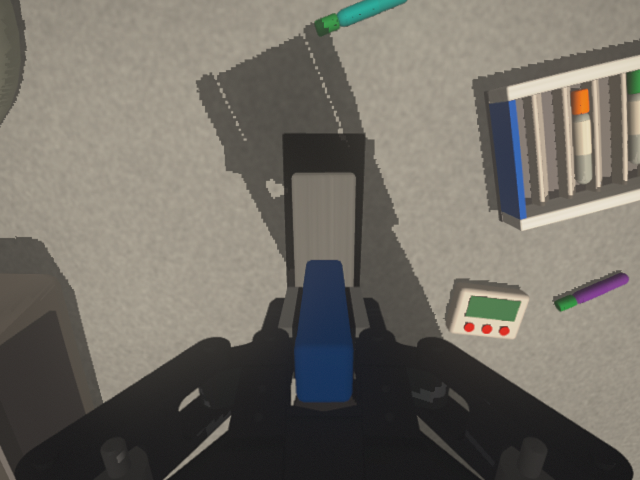

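Over the pad. I descend most of the way.

Call:
play_rows --series "0 -0.0008 -0.0018 0.015 0;0 -0.0008 -0.0018 0.035 0;0 -0.0008 -0.0018 0.055 0;0 -0.0008 -0.0018 0.072 0;0 -0.0008 -0.0018 0.082 0;0 -0.0008 -0.0018 0.087 0;0 -0.0008 -0.0018 0.088 0;0 -0.0008 -0.0018 0.088 0"

```text
time_s: 19.28
tool_pos: [0.4843, 0.2746, 0.0726]
tool_rot: [0.003, 0.71, -0.704, -0.003]
wrist_force: [0.9, -0.5, -2.1]
finger_gap: 0.228
```

```bash
python3 -c "
from h import *
s=st(); print(shift(s,[.4835,.275,.067],np.radians(-89.5)))
snap('wrist','w18')"
```

```text
t 19.28 pos [0.4843 0.2746 0.0726] yaw -89.51 F [ 0.92 -0.48 -2.1 ] M [-0.03  0.02 -0.01] gap 0.228
[-0.00044456  0.000771    0.00563744 -0.00010495]
```

View pics/w18.png

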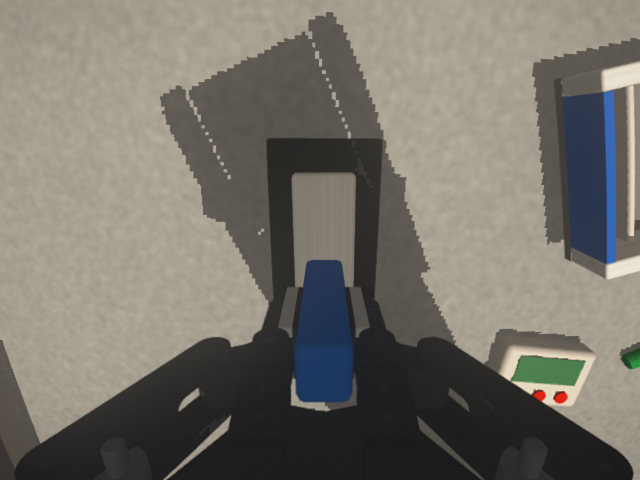

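```bash
python3 -c "
from h import *
import pickle
c=pickle.load(open('pics/w18.pkl','rb'))
b=onz(c,np.array([[292,172.5],[356,172.5]])-.4,.0366); p=onz(c,np.array([[267,139],[382,139]])-.4,.004)
print(b.mean(0),p.mean(0),(p-b).mean(0))
"
```

```text
[0.54074043 0.27564728 0.0366    ] [0.55662897 0.27545886 0.004     ] [ 0.01588854 -0.00018842 -0.0326    ]
```

Call:
play_rows --series "0 -0.0004 0.0008 0.002 0;0 -0.0004 0.0008 0.004 0;0 -0.0004 0.0008 0.0056 0;0 -0.0004 0.0008 0.0056 0"

```text
time_s: 19.67
tool_pos: [0.4837, 0.2753, 0.0676]
tool_rot: [0.003, 0.71, -0.704, -0.003]
wrist_force: [0.4, -0.1, -1.5]
finger_gap: 0.226
```

```bash
python3 -c "
from h import *
s=st(); print(shift(s,[.4835,.275,.066],np.radians(-89.5)))"
```

```text
t 19.67 pos [0.4837 0.2753 0.0676] yaw -89.49 F [ 0.42 -0.07 -1.47] M [-0.   -0.08 -0.08] gap 0.226
[0.00026764 0.00017227 0.00160392 0.00024681]
```

Call:
play_rows --series "0 0 0 0.0008 0;0 0 0 0.0014 0;0 0 0 0.0014 0"

```text
time_s: 19.92
tool_pos: [0.4838, 0.2754, 0.0666]
tool_rot: [0.002, 0.71, -0.704, -0.003]
wrist_force: [-1.0, -0.8, -0.2]
finger_gap: 0.221
```

```bash
python3 -c "
from h import *
s=st(); print(shift(s,[.4835,.275,.066],np.radians(-89.5)))"
```

```text
t 19.92 pos [0.4838 0.2754 0.0666] yaw -89.48 F [-0.97 -0.85 -0.23] M [-0.06  0.17  0.05] gap 0.221
[0.00041807 0.00031525 0.00062283 0.0003904 ]
```

Call:
play_rows --series "0 0 0 0.0006 0;0 0 0 0.0008 0;0 0 0 0.0008 0"

```text
time_s: 20.17
tool_pos: [0.4838, 0.2754, 0.066]
tool_rot: [0.002, 0.71, -0.704, -0.003]
wrist_force: [-2.1, 0.0, 1.4]
finger_gap: 0.223
```

```bash
python3 -c "
from h import *
s=st()"
```

```text
t 20.17 pos [0.4838 0.2754 0.066 ] yaw -89.48 F [-2.08  0.04  1.42] M [-0.2   0.28  0.01] gap 0.223
```

Call:
play_rows --series "0.022 0 0 0 0;0.026 0 0 0 0;0.035 0 0 0 0;0.05 0 0 0 0;0.07 0 0 0 0;0.085 0 0 0 0;0.085 0 0 0 0;0.085 0 0 0 0"

```text
time_s: 20.83
tool_pos: [0.4839, 0.2754, 0.066]
tool_rot: [0.002, 0.71, -0.704, -0.002]
wrist_force: [0.5, 0.6, 0.4]
finger_gap: 0.994
```

```bash
python3 -c "
from h import *
s=st()
snap('wrist','w19')"
```

```text
t 20.83 pos [0.4839 0.2754 0.066 ] yaw -89.48 F [0.47 0.58 0.4 ] M [0.03 0.02 0.04] gap 0.994
```

View pics/w19.png

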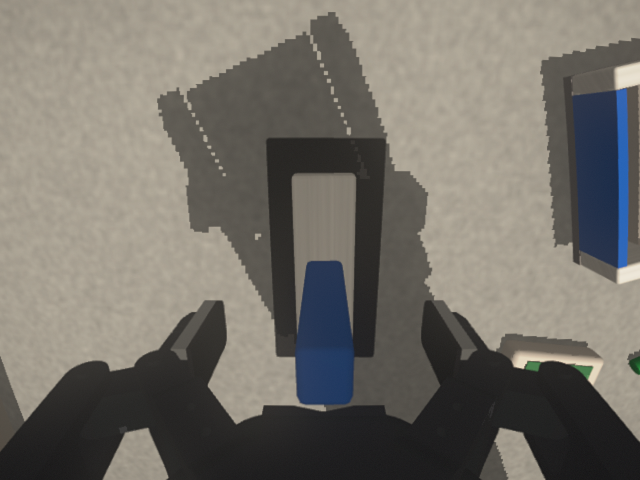

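The comb is released and stands upright on the pad. I retreat upward and then look from above.

Call:
play_rows --series "0.085 0 0 -0.01 0;0.085 0 0 -0.035 0;0.085 0 0 -0.07 0;0.085 0 0 -0.11 0;0.085 0 0 -0.14 0;0.085 0 -0.03 -0.14 0;0.085 0.03 -0.04 -0.14 0;0.085 0.06 -0.04 -0.14 0;0.085 0.08 -0.04 -0.14 0;0.085 0.08 -0.04 -0.14 0"

```text
time_s: 21.72
tool_pos: [0.5259, 0.193, 0.2065]
tool_rot: [0.003, 0.709, -0.705, -0.002]
wrist_force: [0.1, -0.2, 0.5]
finger_gap: 0.996
```

```bash
python3 -c "
from h import *
s=st()
snap('wrist','w20'); snap('top','t2',(170,170,400,310),3.4)"
```

```text
t 21.72 pos [0.5259 0.193  0.2065] yaw -89.67 F [ 0.15 -0.17  0.46] M [ 0.02  0.06 -0.04] gap 0.996
```

View pics/w20.png

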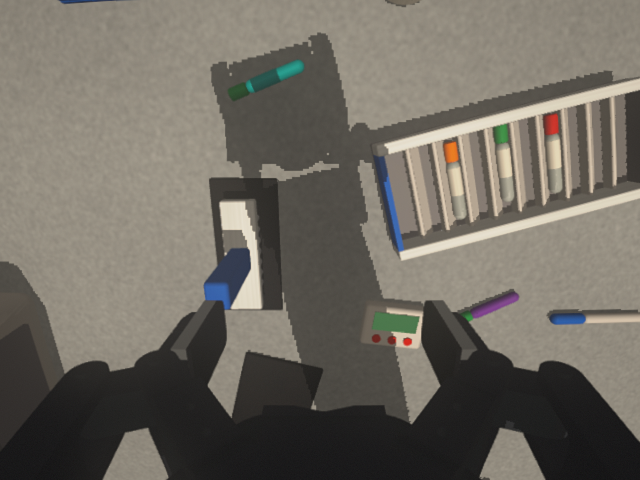

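View pics/t2.png

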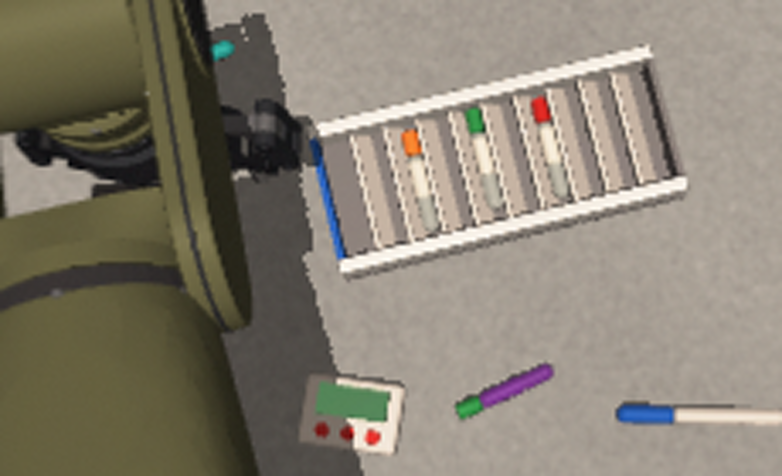

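Run:
```python
from h import *
import pickle
im=np.load("pics/w20.npy"); c=pickle.load(open("pics/w20.pkl","rb"))
x0,y0,x1,y1=370,70,640,265; a=cv2.resize(im[y0:y1,x0:x1],None,fx=2.9,fy=2.9,interpolation=cv2.INTER_CUBIC)
cv2.imwrite("pics/w20z.png",a)
# comb vs pad
b=onz(c,np.array([[219,201],[254,200],[262,308]])-.4,.030); p=onz(c,np.array([[209.5,179.5],[277,178.5],[283,309],[215,310]])-.4,.004)
print("comb",(b[0]+b[2])/2,"pad",p.mean(0))
for n,uv in dict(orange=[[451,142],[460,215]],green=[[501,127],[508,201]],red=[[551,114],[557,190]]).items():
    for zz in (.0125,.025):
        q=onz(c,uv,tp[3]+zz+.004); print(n,zz,[np.round(w2tray(k)*1e3,1) for k in q])
```

```text
comb [0.48231991 0.27524986 0.03      ] pad [0.48262512 0.27628962 0.004     ]
orange 0.0125 [array([37.4, 54. , 16.5]), array([-32.4,  56.1,  16.5])]
orange 0.025 [array([38.9, 58.3, 29. ]), array([-28.1,  60.3,  29. ])]
green 0.0125 [array([39.2,  7.2, 16.5]), array([-30.7,   8.5,  16.5])]
green 0.025 [array([40.6, 13.4, 29. ]), array([-26.5,  14.6,  29. ])]
red 0.0125 [array([ 39.4, -39.7,  16.5]), array([-32.3, -40.1,  16.5])]
red 0.025 [array([ 40.8, -31.8,  29. ]), array([-28. , -32.1,  29. ])]
```

View pics/w20z.png

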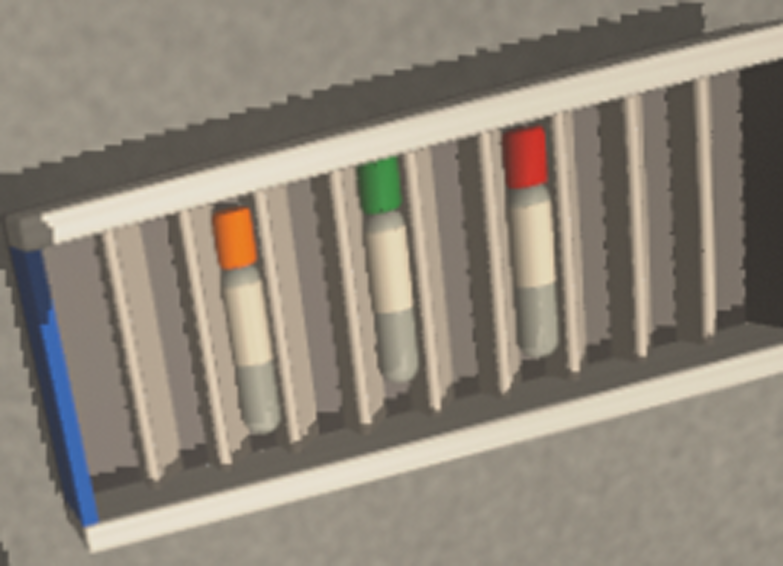

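```bash
python3 -c "
from cell import arm
print(arm.hand_in())"
```

```text
the job is handed in; nothing more can be done
None
```

The job is done and handed in at about 22 s of the 72 s allowed. All three tubes are in grooves, and the comb is back on its pad. No verdict was reported.

**What I did:**
- I took the comb by its blue handle, gripped across its narrow side. I set it down at the grey end (tray y ≈ −99 mm) and slid it along the rails to y ≈ +98 mm.
- The force on the rails stayed light, about 1 to 6 N. The rails turned out to rise about 0.9° towards the blue end, and I followed that by force.
- Near y = +46 mm the orange tube caught under the teeth and lifted the comb about 0.4 mm. I eased back 15 mm, the tube dropped into a groove, and the rest of the slide ran freely.
- I lifted the comb, stood it on the pad, opened the gripper and moved it clear.

**Last checks:**
- **Tubes:** red, green and orange lie parallel between the ridges at about y = −40, +8 and +55 mm. Those positions fit tubes lying down in the grooves; I did not measure their height directly.
- **Comb:** it stands upright within about 1 mm of the pad's centre.
- **Other things:** nothing else in the closing pictures had moved. The cups, bottle and rack were not checked at the end.

**Disagreements:** the rails met the comb about 2 mm higher than the camera fit predicted, which is within the calibration error. The camera fit gave a slope of 0.55° ± 0.35°, lower than the one I felt.

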